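Take down the ultrasonic test stack and compare the two metal pieces on the balance

ROBOT

A 7-joint arm with a two-finger parallel gripper is mounted at the origin on the work surface. World frame = base frame: x ahead of the robot, y to its left, z up, the work surface at z = 0. Lengths are in mm, angles in degrees, forces in N, time in s.
With the tool pointing down it reaches from about 400 to 750 mm from the base axis. Payload 19.5 kg.
Tool frame: the origin (TCP) lies between the finger pads; the fingertips stand 19 mm ahead of it and the grasp point (between the pads) is the TCP (arm.tips_ahead is the distance from the TCP to the fingertips, in mm); z points along the fingers, y is the direction in which the jaws open and shut (so a half turn about z gives the same grasp; the last joint's range is limited). The gripper opens to 85 mm and grips with 20 to 120 N. Pads are 22 mm wide; open, the fingers measure 114 mm over their backs; the gripper's body (76 mm by 85 mm) begins 54 mm behind the grasp point. The pads swing forward as they close: fully open they stand 13 mm farther back than shut.
Start: joints at [-74.525, 40.479, -1.581, 85.061, 1.261, 54.483, -4.326], TCP at [176.382, 547.254, 250.268] pointing down, gripper open.
Joint ranges: [-155.06, 155.06], [-18.47, 123.98], [-90, 86.84], [0, 140.48], [-83.41, 263.41], [0, 116], [-161.91, 161.91]. Speed limits (degrees/s): [108.29, 108.29, 147.25, 147.25, 172.46, 172.46, 172.46].

INTERFACE

Orientations are given as a 3x3 rotation matrix whose columns are the frame's x, y, z axes.
In Python, from plant import arm gives the robot as it stands. The module is installed in compiled form; this text tells all that it offers.
- The arm moves only by the tool servo_tool, never from a script. Its argument "steps" is a list of rows, each an object of numbers: "tx", "ty", "tz": the shift along the tool's x, y, z in mm; "yaw": the turn about the tool's z in degrees; "claw": the finger opening in mm, from 0 to 85.4. A call has 1 to 12 rows; each row shifts and turns the commanded pose from where the row before left it, along the tool's axes as they then stand; what a row does not reach is not made up. A row lasts 1/8 s, in which the tool goes at most 62.5 mm and 10.7 degrees, less where a joint would pass 70% of its speed; a pose out of reach is approached as far as the arm can. A call is refused whole if a number of a shift passes 62.5 or a number of a turn 10.7, either way. A call with a gripper value outside its range is refused whole. The fingers move at their own pace and stop on an object; "newtons" is the grip in N (left out, the last holds). Time passes only in rows, so rows that do not move let the fingers close. It gives the time, the measured TCP pose, the force and the opening at its end, in the units of the state.
- arm.read_state(): the state, without advancing time (a new reading comes with each control period).
- arm.camera(name): name is "scene" or "top" or "wrist"; returns the picture (400x640x3 uint8, red, green, blue); there is no depth.
- arm.calibration(name): a dict with "camera_matrix" (3x3 intrinsics, pixels), "rvec" (rotation vector, rad) and "tvec" (3), from world to camera coordinates, as OpenCV has them. Camera axes: x right, y down, z forward; pixel columns grow to the right and rows downward; lengths in mm; the calibration is good to about 2 mm. A picture is of the moment at which its call begins: read the wrist's pose just before it. calibration takes no time and is no camera call; for the wrist camera it gives the pose at the moment of the call.
- arm.finish_job(): hands the job in, once; it reports no verdict.
The state is a dict: "time_s": time; "q": joint angles; "qvel": joint speeds; "tau": joint torques, N m; "tool_pos": TCP position; "tool_rot": TCP orientation; "wrist_force": force on the tool from outside, world axes, zero at the start; "wrist_torque": the same for the moment, N m; "gripper_width": finger opening in mm.
Only numpy, scipy, OpenCV 4.12 (cv2) and the standard library are available. Lean on these libraries where they do the work, as an engineer would, in place of code of your own. Each camera call takes 0.05 s, during which the arm holds its last target.

TASK

Take the test stack apart piece by piece and set each down without dropping it: the probe upright in the pocket of its grey holder, the small steel cylinder on the middle of the balance's small pan and the wider aluminium disc on the middle of its large pan so that the tray comes to rest level, and the clear block flat on the middle of the black mirror tile, square with its edges. Leave the gel bottle standing where it is.

Things in the scene. Friction and masses are not known exactly. Their poses are not given: they have to be found in the camera images.
- probe_mid (a point): Ultrasonic probe, a loose upright cylinder 26 mm across and 52 mm tall, lower part bright metal, upper part black plastic; about 0.08 kg. It stands on top of the stack at the start. The point is its centre, half-way up (26 mm above its foot); z is its axis, pointing up. To seat it in the holder the fingers must hold it in its upper half, since its lowest 14 mm go into the pocket.
- slug_mid (a point): Dark steel test cylinder, loose, upright, 34 mm across and 36 mm tall, 0.22 kg; second from the top of the stack, under the probe. The point is its centre (18 mm above its underside); z is its axis.
- disc_mid (a point): Aluminium test disc, loose, 52 mm across and 36 mm tall, 0.22 kg (the same weight as the steel cylinder); third from the top, under the steel cylinder. The point is its centre (18 mm above its underside); z is its axis.
- block_mid (a point): Clear square plastic block (looks pale, whitish), loose, 64 x 64 x 36 mm (tall), about 0.18 kg; the bottom of the stack, standing on the table. The point is its centre (18 mm above its underside); x and y are square to its side faces, z up. All four stacked pieces stand nearly concentric, each on the flat top of the next; the whole stack is 160 mm tall.
- holder_floor (a point): Probe holder, fixed: a dark grey square block 72 x 72 x 22 mm with one round pocket in its top, 42 mm across and 14 mm deep. The point is the centre of the pocket's floor, 8 mm above the table (the block's top is 14 mm above this point).
- tile_top (a point): Black mirror tile, fixed, 110 x 110 x 6 mm, lying flat on the table. The point is the centre of its top face, 6 mm above the table; x and y run along its edges, z up.
- tray (a joint): Tilt of the balance's tray (rad). The balance is a beam about 260 mm long, fixed by its base, on a level pivot 48 mm above the table, with a large and a small round pan at its ends, each centred 95 mm from the pivot. 0 is level; positive: the large pan's end is up; the stops are at -0.1 and +0.1. A soft spring (1.2 N m/rad) keeps it level when empty; one piece alone tips it to the stop (that pan sinks about 10 mm), equal weights centred on both pans bring it level again.
- gel_mid (a point): Bystander: a white gel bottle with a grey cap, loose, 48 mm across and 115 mm tall, standing on the table. The point is on its axis 57 mm above its foot; z up.
- pan_large_top (a point): Large round steel pan of the balance, 84 mm across, flat, on one end of the tilting tray. The point is the centre of its top face, 60 mm above the table when the tray is level; y points along the beam, outwards from the pivot, x across the beam.
- pan_small_top (a point): Small round steel pan of the balance, 60 mm across, flat, on the other end of the tray. The point is the centre of its top face, 60 mm above the table when level; y points along the beam, inwards to the pivot.
There are look-alikes about, which are no part of the job. What is shaped like the part that bears block_mid but purple is not meant.

How it is judged:
By the outcome, as a careful person would: the job done as asked, in the order asked, and still so for the second after the job is handed in, with the robot touching nothing.
It also fails if it takes over 125 s, if anything falls off the work surface, if the arm or the gripper's body presses on something with over 40 N, if the wrist force passes 120 N, or if a joint passes its speed limit or range.

## Working session

There is one attempt and no reset: what is moved stays moved. The work goes in short steps, Python scripts to look and compute and a tool call to move; the robot and the scene stay as the last step left them, time stands still between calls to the robot, and variables do not carry over. Pictures are saved under pics/ and viewed, and the job is handed in when it is done.

Besides the shell and the picture viewer there is one more tool, called after "Request:" as a command line: name --argument value ..., lists and objects as JSON in quotes. servo_tool: Moves the arm, as the interface text tells. Its arguments: {"type":"object","properties":{"steps":{"type":"array"},"newtons":{"type":"number"}},"required":["steps"]}

```bash
mkdir -p pics
python3 - <<'E'
from plant import arm
import cv2,json
s=arm.read_state(); print({k:s[k] for k in('time_s','tool_pos','tool_rot','gripper_width')})
for n in('scene','top','wrist'):
    c=arm.calibration(n); print(n,c)
    cv2.imwrite(f'pics/{n}0.png',arm.camera(n)[:,:,::-1])
E
```

```text
{'time_s': 0.0, 'tool_pos': array([176.32967041, 547.05007585, 249.84094181]), 'tool_rot': array([[-9.51772070e-01,  3.06805862e-01, -2.98424205e-04],
       [ 3.06806006e-01,  9.51771537e-01, -1.00798117e-03],
       [-2.52228673e-05, -1.05092666e-03, -9.99999447e-01]]), 'gripper_width': 84.69803260682271}
scene {'camera_matrix': array([[448.09509116,   0.        , 306.8513649 ],
       [  0.        , 448.09509116, 197.80709424],
       [  0.        ,   0.        ,   1.        ]]), 'rvec': array([ 1.90422319,  1.12109964, -0.61098467]), 'tvec': array([-211.33488411, -161.72866254, 1447.4498423 ])}
top {'camera_matrix': array([[441.9813651 ,   0.        , 319.32972296],
       [  0.        , 441.9813651 , 194.05657577],
       [  0.        ,   0.        ,   1.        ]]), 'rvec': array([ 2.17284803, -2.1654019 ,  0.11387652]), 'tvec': array([ -36.91507242,  505.43498163, 1025.44194163])}
wrist {'camera_matrix': array([[335.59061016,   0.        , 316.19252001],
       [  0.        , 335.59061016, 203.14765633],
       [  0.        ,   0.        ,   1.        ]]), 'rvec': array([-2.32860503, -1.69742015, -0.26143064]), 'tvec': array([-573.88581428,  -41.1341227 ,  379.69259055])}
```

View pics/scene0.png

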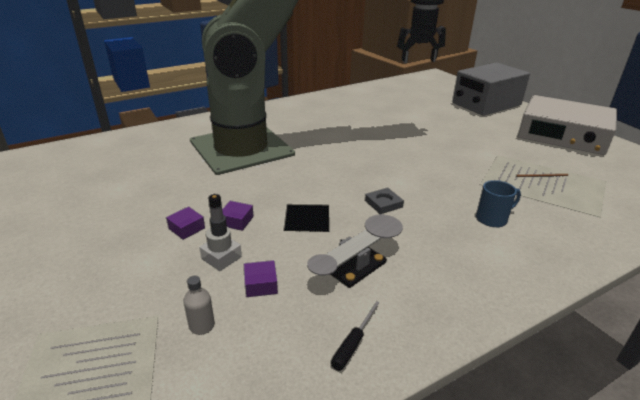

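View pics/top0.png

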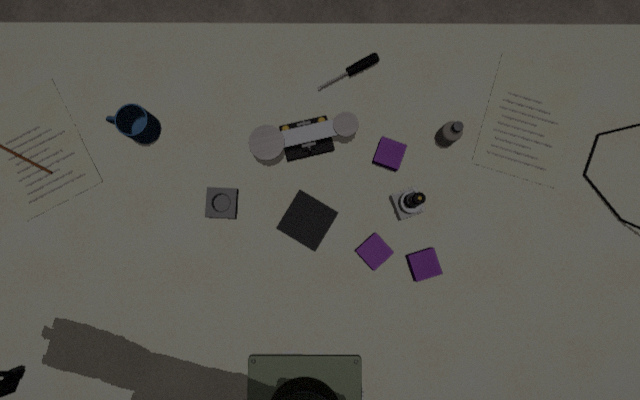

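View pics/wrist0.png

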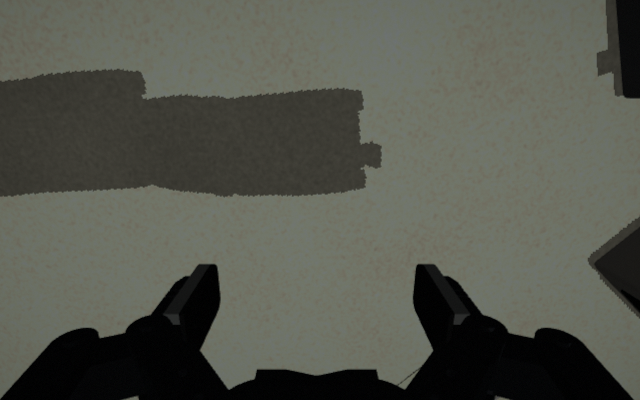

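The scene view shows the stack at (217,225), balance pans at (323,264) and (384,227), tile at (307,217), holder at (384,200) and bottle at (199,305). The top view shows the stack at about (408,203), large pan (267,143), small pan (345,124), holder (222,203), tile (307,220) and three purple decoys. Next I'll zoom in and measure.

```bash
cat > h.py <<'E'
import numpy as np,cv2
from plant import arm
def ray(c,uv):
    K=c['camera_matrix'];R=cv2.Rodrigues(c['rvec'])[0];t=np.asarray(c['tvec']).ravel()
    d=R.T@np.linalg.solve(K,[uv[0],uv[1],1.]);return -R.T@t,d
def onz(c,uv,z):
    o,d=ray(c,uv);return o+d*(z-o[2])/d[2]
def proj(c,p):
    return cv2.projectPoints(np.array(p,float).reshape(-1,3),c['rvec'],c['tvec'],c['camera_matrix'],None)[0].reshape(-1,2)
E
python3 - <<'E'
from h import *
t=cv2.imread('pics/top0.png');s=cv2.imread('pics/scene0.png')
cv2.imwrite('pics/t0z.png',cv2.convertScaleAbs(cv2.resize(t[95:265,200:470],None,fx=2.96,fy=3,interpolation=cv2.INTER_CUBIC),alpha=1.6))
cv2.imwrite('pics/s0z.png',cv2.convertScaleAbs(cv2.resize(s[180:340,160:420],None,fx=3,fy=3,interpolation=cv2.INTER_CUBIC),alpha=1.3))
c=arm.calibration('top')
for n,uv,z in[('stack',(414,199),160),('L',(267,143),60),('S',(345,124),60),('hold',(222,203),22),('tile',(307,220),6),('gel',(455,128),115)]:print(n,onz(c,uv,z).round(0))
E
```

```text
stack [ 482. -231.  160.]
L [621.  87.  60.]
S [667. -95.  60.]
hold [484. 197.  22.]
tile [445.  -6.   6.]
gel [ 644. -335.  115.]
```

View pics/t0z.png

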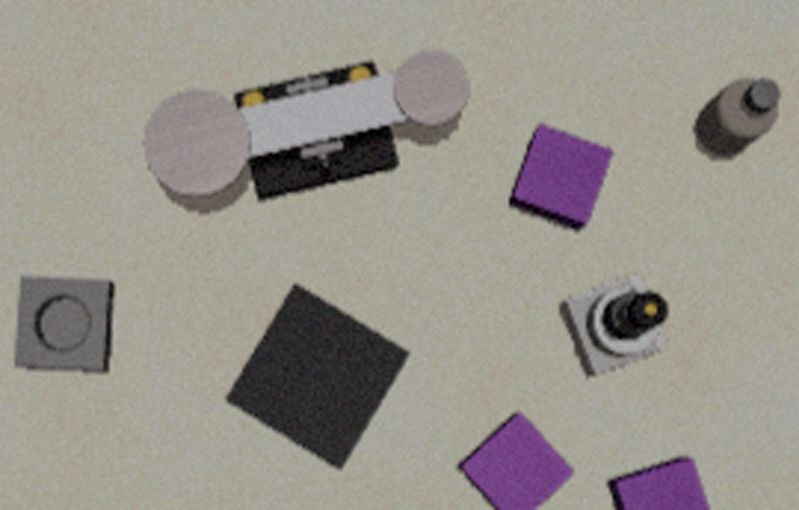

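View pics/s0z.png

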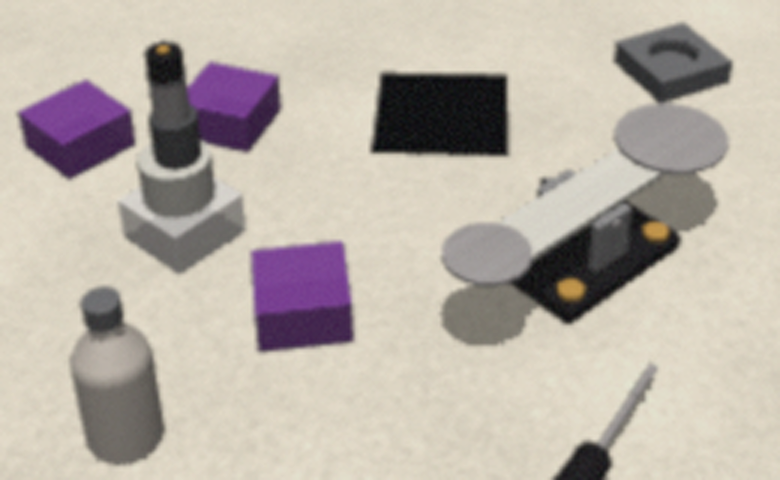

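Run:
```python
from h import *
s=arm.read_state();c=arm.calibration('wrist')
o,d=ray(c,(320,200));R=s['tool_rot'];print('cam in tool',(R.T@(o-s['tool_pos'])).round(1),'axis',(R.T@d).round(3))
print('view',[onz(c,u,0).round(0) for u in((0,0),(640,0),(0,250),(640,250))])
o,d=ray(arm.calibration('scene'),(320,200));print('scene cam',o)
# top measurements
t=cv2.imread('pics/top0.png');c=arm.calibration('top');hsv=cv2.cvtColor(t,cv2.COLOR_BGR2HSV)
g=t.max(2)
m=((g<75)).astype(np.uint8)
cs,_=cv2.findContours(m,cv2.RETR_EXTERNAL,cv2.CHAIN_APPROX_NONE)
for k in cs:
    if cv2.contourArea(k)>250:
        r=cv2.minAreaRect(k);b=cv2.boxPoints(r);
        if 190<r[0][0]<480 and r[0][1]<280:
            w=np.array([onz(c,p,6)[:2] for p in b]);print(np.round(r[0]),w.mean(0).round(1),(w[1]-w[0]).round(1),(w[2]-w[1]).round(1), 'ang',np.degrees(np.arctan2(*(w[1]-w[0])[::-1])).round(1))
for p in((300,200),(222,203),(267,143),(345,124),(235,150),(400,215),(393,210)):print(p,t[p[1],p[0]],hsv[p[1],p[0]])
```

```text
cam in tool [  75.8   -0.7 -124. ] axis [-0.293  0.012  0.956]
view [array([-77., 302.,   0.]), array([115., 899.,   0.]), array([156., 146.,   0.]), array([395., 892.,   0.])]
scene cam [1242.57845679 -446.91673764  649.76445567]
[414. 199.] [ 496.  -263.9] [ 29.4 -47. ] [-31.5 -19. ] ang -58.0
[307. 220.] [444.5  -5.2] [ 96.  -56.3] [-56.9 -95.3] ang -30.4
[222. 203.] [485.9 201.2] [72.6 -1.9] [ -4.1 -77.5] ang -1.5
[306. 150.] [616.8  -2.3] [  62.7 -247.1] [-38.4  -9.1] ang -75.8
[449. 133.] [ 659.1 -353.1] [ 51.9 -66.4] [-39.9 -29.2] ang -52.0
[348.  73.] [ 812.5 -105.9] [  87.5 -151.1] [-27.1 -14.3] ang -59.9
[320.  12.] [972.7 -35.2] [    7.1 -1623.5] [-61.3   4.4] ang -89.8
(300, 200) [26 24 27] [160  28  27]
(222, 203) [67 66 67] [150   4  67]
(267, 143) [92 90 96] [170  16  96]
(345, 124) [85 84 90] [175  17  90]
(235, 150) [ 94 102 104] [ 24  25 104]
(400, 215) [89 91 92] [20  8 92]
(393, 210) [91 97 99] [23 21 99]
```

Request:
servo_tool --steps '[{"tx": -40,"ty": -24},{"tx": -40,"ty": -24},{"tx": -40,"ty": -24},{"tx": -40,"ty": -24},{"tx": -40,"ty": -24},{"tx": -40,"ty": -24},{"tx": -40,"ty": -24},{"tx": -40,"ty": -24},{"tx": -40,"ty": -24},{"tx": -40,"ty": -22},{"tz": 0}]'

```text
invalid input
```

```bash
cat > look.py <<'E'
from h import *
import sys,pickle
n=sys.argv[1]
s=arm.read_state();c=arm.calibration('wrist');im=arm.camera('wrist')[:,:,::-1]
cv2.imwrite(f'pics/{n}.png',cv2.convertScaleAbs(im,alpha=1.5));pickle.dump((s,c,im),open(f'{n}.pkl','wb'))
print(s['time_s'],s['tool_pos'].round(1),np.degrees(np.arctan2(s['tool_rot'][1,1],s['tool_rot'][0,1])).round(2),s['gripper_width'],s['q'].round(0),s['wrist_force'].round(1))
E
python3 look.py w1
```

```text
0.15 [176.4 547.1 250. ] 72.14 85.06928014452727 [-75.  41.  -2.  85.   1.  54.  -4.] [-0.3 -0.6 -0.4]
```

View pics/w1.png

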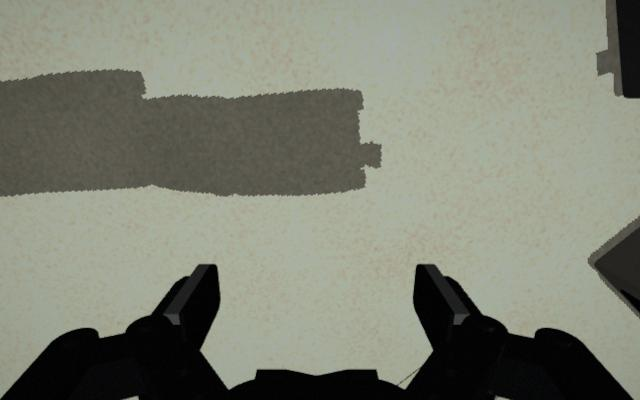

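The picture is unchanged because the move was refused as "invalid input". Each row may need all five keys, so I'll try that.

Request:
servo_tool --steps '[{"tx": -40,"ty": -24,"tz": 0,"yaw": 0,"claw": 85},{"tx": -40,"ty": -24,"tz": 0,"yaw": 0,"claw": 85},{"tx": -40,"ty": -24,"tz": 0,"yaw": 0,"claw": 85},{"tx": -40,"ty": -24,"tz": 0,"yaw": 0,"claw": 85},{"tx": -40,"ty": -24,"tz": 0,"yaw": 0,"claw": 85},{"tx": -40,"ty": -24,"tz": 0,"yaw": 0,"claw": 85},{"tx": -40,"ty": -24,"tz": 0,"yaw": 0,"claw": 85},{"tx": -40,"ty": -24,"tz": 0,"yaw": 0,"claw": 85},{"tx": -40,"ty": -24,"tz": 0,"yaw": 0,"claw": 85},{"tx": -40,"ty": -22,"tz": 0,"yaw": 0,"claw": 85},{"tx": 0,"ty": 0,"tz": 0,"yaw": 0,"claw": 85}]'

```text
time_s: 1.58
tool_pos: [485.8, 195.1, 250.0]
tool_rot: [[-0.95, 0.311, 0.0], [0.311, 0.95, -0.001], [-0.001, -0.001, -1.0]]
wrist_force: [-1.2, -0.0, -0.5]
gripper_width: 85.2
```

```bash
python3 look.py w1
```

```text
1.575 [485.8 195.1 250. ] 71.87 85.19252400219445 [-22.  36.  -6.  96.   5.  48.  42.] [-1.2 -0.  -0.5]
```

View pics/w1.png

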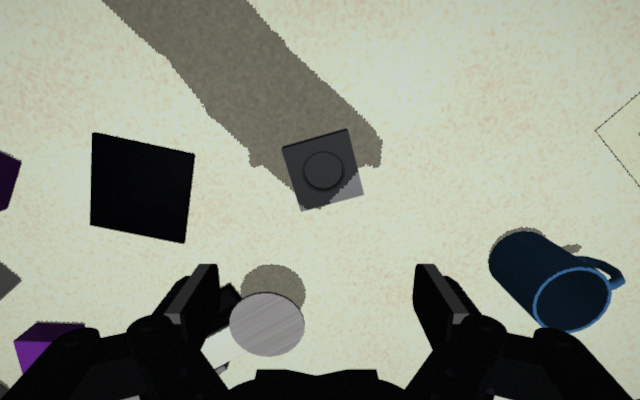

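The wrist view shows the holder pocket at about (323,171), the tile with corners (93,132), (195,153), (184,243), (90,225), and the large pan at (267,324). I'll measure these.

Run:
```python
from h import *
import pickle
s,c,im=pickle.load(open('w1.pkl','rb'));im=np.ascontiguousarray(im)
ct=arm.calibration('top');g=im.max(2)
print('px',[im[p[1],p[0]].tolist() for p in((323,171),(300,160),(345,190),(267,324),(140,190),(300,290),(250,150))])
# tile
m=(g<22).astype(np.uint8);m=cv2.morphologyEx(m,cv2.MORPH_OPEN,np.ones((5,5)))
cs,_=cv2.findContours(m,0,cv2.CHAIN_APPROX_NONE)
for k in cs:
    (x,y),_=cv2.minEnclosingCircle(k);a=cv2.contourArea(k)
    if a>3000 and y<300 and x<250:
        P=np.array([onz(c,p,6)[:2] for p in k[:,0]],np.float32)
        r=cv2.minAreaRect(P);print('tile',a,r)
# pan
sub=(cv2.inRange(cv2.cvtColor(im,cv2.COLOR_BGR2HSV),(0,0,80),(180,40,150)))
for nm,mm,z in(('dark',(g<58).astype(np.uint8),22),):
    pass
e=cv2.Canny(cv2.GaussianBlur(im,(3,3),0),30,80);cv2.imwrite('pics/e1.png',np.hstack([cv2.resize(cv2.convertScaleAbs(im[120:370,220:390],alpha=1.7),None,fx=2.2,fy=2.2),cv2.cvtColor(cv2.resize(e[120:370,220:390],None,fx=2.2,fy=2.2),8)]))
```

```text
px [[35, 34, 34], [36, 34, 34], [81, 80, 78], [94, 94, 95], [6, 5, 4], [65, 74, 75], [65, 73, 74]]
tile 8792.0 ((447.55572509765625, -3.6982421875), (109.79117584228516, 109.29837036132812), 59.28139877319336)
```

View pics/e1.png

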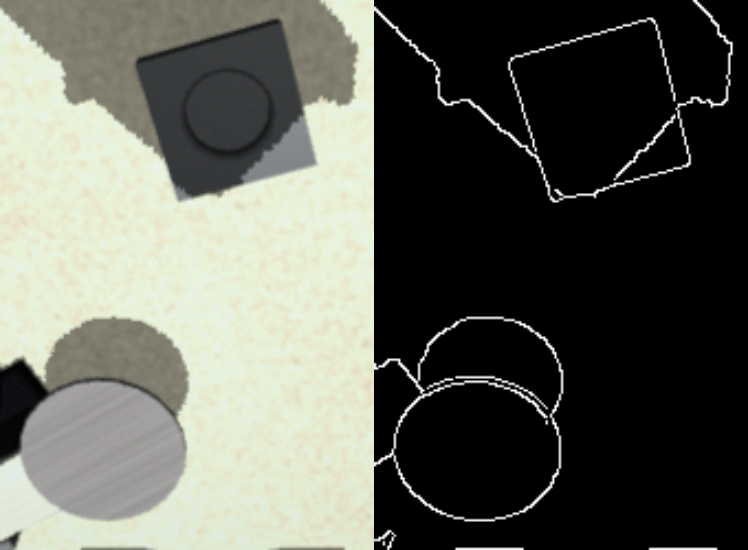

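```bash
cat >> h.py <<'E'
def circ(P):
    P=np.asarray(P)[:,:2];A=np.c_[2*P,np.ones(len(P))]
    for _ in range(6):
        x=np.linalg.lstsq(A,(P**2).sum(1),rcond=None)[0];r=np.sqrt(x[2]+x[0]**2+x[1]**2)
        d=np.abs(np.hypot(*(P-x[:2]).T)-r);k=d<max(1.0,1.5*np.median(d));P=P[k];A=A[k]
    return x[:2].round(1),round(float(r),1),len(P)
def ring(im,c,ctr,z,r0,r1,lo=20,hi=60):
    'edge pixels whose ray on plane z lies r0..r1 from ctr'
    e=cv2.Canny(cv2.GaussianBlur(np.ascontiguousarray(im),(3,3),0),lo,hi)
    v,u=np.nonzero(e);P=np.array([onz(c,p,z)[:2] for p in zip(u,v)]);d=np.hypot(*(P-ctr).T)
    return circ(P[(d>r0)&(d<r1)])
E
python3 - <<'E'
from h import *
import pickle
s,c,im=pickle.load(open('w1.pkl','rb'))
print('L guess',onz(c,(267,324.8),60),'hold',onz(c,(323.2,170.5),22))
L=onz(c,(267,324.8),60)[:2];H=onz(c,(323.2,170.5),22)[:2]
print(ring(im,c,L,60,38,46,20,60),ring(im,c,H,22,17,25,5,15))
t=cv2.imread('pics/top0.png');ct=arm.calibration('top')
for n,g,z,a,b in(('L',(621,87),60,38,46),('S',(667,-95),60,26,34),('H',(484,197),22,17,25)):print(n,ring(t,ct,np.array(g),z,a,b,15,40))
m=(t.max(2)<45).astype(np.uint8);cs,_=cv2.findContours(m,0,1)
for k in cs:
    if cv2.contourArea(k)>1000 and abs(cv2.minAreaRect(k)[0][0]-307)<10: print('tile top',cv2.minAreaRect(np.array([onz(ct,p,6)[:2] for p in k[:,0]],np.float32)))
E
```

```text
L guess [625.78484154  91.02448863  60.        ] hold [487.1644324 201.5721607  22.       ]
(array([626.4,  90.1]), 41.8, 189) (array([487.4, 201.3]), 22.3, 137)
L (array([623.5,  88.7]), 42.6, 52)
S (array([668.2, -94.8]), 30.4, 49)
H (array([483.1, 195.5]), 20.4, 31)
tile top ((444.8428039550781, -5.4160003662109375), (108.751220703125, 107.77558898925781), 59.1425895690918)
```

Request:
servo_tool --steps '[{"tx": -16,"ty": -51,"tz": 0,"yaw": 0,"claw": 85},{"tx": -16,"ty": -51,"tz": 0,"yaw": 0,"claw": 85},{"tx": -16,"ty": -51,"tz": 0,"yaw": 0,"claw": 85},{"tx": -16,"ty": -51,"tz": 0,"yaw": 0,"claw": 85},{"tx": -16,"ty": -51,"tz": 0,"yaw": 0,"claw": 85},{"tx": -16,"ty": -51,"tz": 0,"yaw": 0,"claw": 85},{"tx": -16,"ty": -50,"tz": 0,"yaw": 0,"claw": 85},{"tx": -16,"ty": -50,"tz": 0,"yaw": 0,"claw": 85},{"tx": 0,"ty": 0,"tz": 0,"yaw": -9,"claw": 85},{"tx": 0,"ty": 0,"tz": 0,"yaw": -9,"claw": 85},{"tx": 0,"ty": 0,"tz": 0,"yaw": -9,"claw": 85},{"tx": 0,"ty": 0,"tz": 0,"yaw": -9,"claw": 85}]'

```text
time_s: 3.12
tool_pos: [481.6, -226.6, 250.4]
tool_rot: [[-0.948, -0.318, -0.0], [-0.318, 0.948, 0.0], [-0.0, 0.0, -1.0]]
wrist_force: [-0.2, 0.3, -0.7]
gripper_width: 85.4
```

```bash
python3 look.py w2
```

```text
3.125 [ 481.6 -226.6  250.4] 108.51 85.35953487040653 [ 33.  38. -21.  94.  16.  52. 114.] [-0.2  0.3 -0.7]
```

View pics/w2.png

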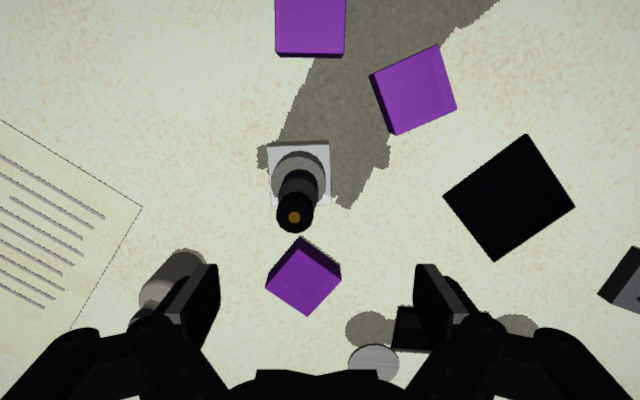

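The stack is in view: the probe's tip marker is at (294,217), the disc at about (298,176), and the block has corners (267,146), (329,142), (331,205). The small pan is at (373,364).

Run:
```python
from h import *
import pickle
s,c,im=pickle.load(open('w2.pkl','rb'));im=np.ascontiguousarray(im)
h=cv2.cvtColor(im,cv2.COLOR_BGR2HSV)
print('probe top by orange',onz(c,(294,217),160).round(1))
S=onz(c,(373,364),60);print('S',S.round(1),ring(im,c,S[:2],60,25,35,15,40))
cv2.imwrite('pics/w2z.png',cv2.convertScaleAbs(cv2.resize(im[125:245,240:360],None,fx=5,fy=5,interpolation=cv2.INTER_CUBIC),alpha=2))
for k in[(267,146),(329,142),(331,205)]:print(onz(c,k,36).round(1))
t=cv2.imread('pics/top0.png');ct=arm.calibration('top')
hs=cv2.cvtColor(t[180:220,390:435],cv2.COLOR_BGR2HSV);m=cv2.inRange(hs,(8,100,40),(30,255,255));v,u=np.nonzero(m)
print('top orange',u.mean()+390,v.mean()+180,onz(ct,(u.mean()+390,v.mean()+180),160).round(1))
m=cv2.inRange(h[190:240,270:320],(8,100,30),(30,255,255));v,u=np.nonzero(m);print('wrist',onz(c,(u.mean()+270,v.mean()+190),160).round(1))
sc=cv2.imread('pics/scene0.png');cs=arm.calibration('scene')
hs=cv2.cvtColor(sc[185:215,200:230],cv2.COLOR_BGR2HSV);m=cv2.inRange(hs,(8,100,40),(30,255,255));v,u=np.nonzero(m)
print('scene',onz(cs,(u.mean()+200,v.mean()+185),160).round(1))
```

```text
probe top by orange [ 488.  -241.8  160. ]
S [668.3 -95.9  60. ] (array([669. , -95.7]), 30.3, 86)
[ 469.8 -284.    36. ]
[ 446.2 -226.4   36. ]
[ 508.1 -202.6   36. ]
top orange 419.5 197.5 [ 485.2 -242.8  160. ]
wrist [ 488.  -241.8  160. ]
scene [ 483.6 -241.2  160. ]
```

View pics/w2z.png

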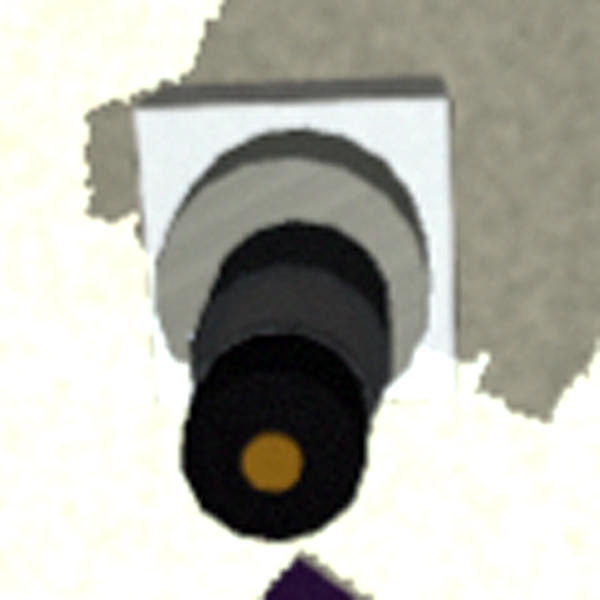

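Request:
servo_tool --steps '[{"tx": 0,"ty": -16,"tz": 36,"yaw": 0,"claw": 60},{"tx": 0.7,"ty": 0,"tz": 36,"yaw": 0,"claw": 60},{"tx": 0,"ty": 0,"tz": 24,"yaw": 0,"claw": 50},{"tx": 0,"ty": 0,"tz": 0,"yaw": 0,"claw": 46}]' --newtons 30

```text
time_s: 3.68
tool_pos: [485.4, -242.1, 153.4]
tool_rot: [[-0.951, -0.31, -0.002], [-0.31, 0.951, 0.001], [0.002, 0.002, -1.0]]
wrist_force: [0.7, 0.0, 0.6]
gripper_width: 46.1
```

```bash
python3 look.py w3
```

```text
3.675 [ 485.4 -242.1  153.4] 108.08 46.10385152846898 [ 33.  46. -18.  98.  21.  39. 112.] [0.7 0.  0.6]
```

View pics/w3.png

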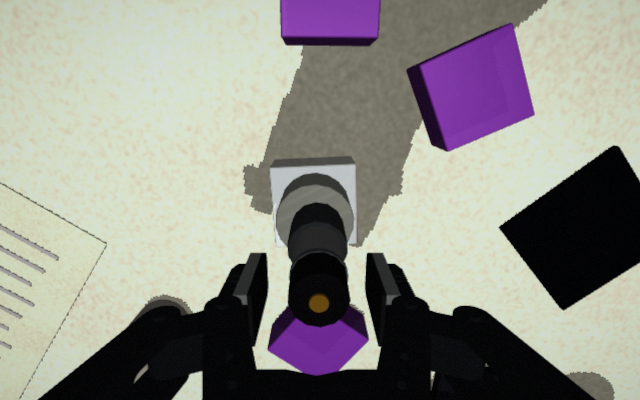

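The probe sits centred between the pads: tip at (319,303), pads at x=266 and 367. I'll close on it and look.

Request:
servo_tool --steps '[{"tx": 0,"ty": 0,"tz": 0,"yaw": 0,"claw": 34},{"tx": 0,"ty": 0,"tz": 0,"yaw": 0,"claw": 27},{"tx": 0,"ty": 0,"tz": 0,"yaw": 0,"claw": 20},{"tx": 0,"ty": 0,"tz": 0,"yaw": 0,"claw": 20}]' --newtons 30

```text
time_s: 4.22
tool_pos: [486.0, -243.1, 155.1]
tool_rot: [[-0.95, -0.311, 0.001], [-0.311, 0.95, -0.0], [-0.001, -0.001, -1.0]]
wrist_force: [-0.6, 1.0, 8.1]
gripper_width: 25.0
```

Request:
servo_tool --steps '[{"tx": 0,"ty": 0,"tz": -4,"yaw": 0,"claw": 20},{"tx": 0,"ty": 0,"tz": -40,"yaw": 0,"claw": 20},{"tx": 0,"ty": 0,"tz": -50,"yaw": 0,"claw": 20},{"tx": 0,"ty": 0,"tz": 0,"yaw": 0,"claw": 20}]'

```text
time_s: 4.72
tool_pos: [486.6, -243.4, 251.6]
tool_rot: [[-0.95, -0.311, 0.005], [-0.311, 0.95, -0.002], [-0.004, -0.004, -1.0]]
wrist_force: [-1.0, 1.5, -1.5]
gripper_width: 24.9
```

```bash
python3 look.py w4
```

```text
4.725 [ 486.6 -243.4  251.6] 108.11 24.90867316990104 [ 35.  39. -21.  91.  17.  53. 116.] [-1.   1.5 -1.5]
```

View pics/w4.png

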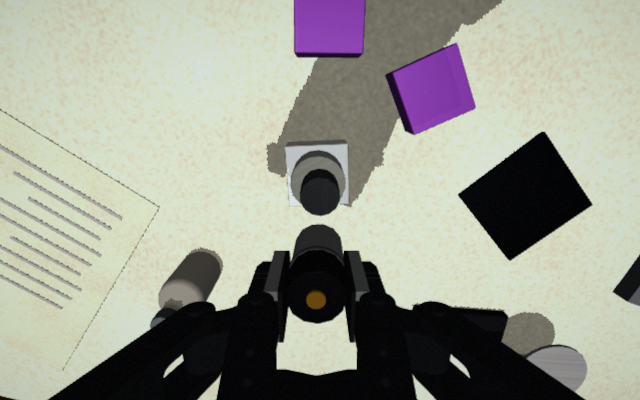

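Probe held: tip at (316,299), with the slug left on the stack at (319,192). I'll check the hand-eye offset from the held probe and measure the slug, disc, block and purple clearances.

Run:
```python
from h import *
import pickle
for f,dz in(('w4',5),('w3',160-153.4)):
    s,c,im=pickle.load(open(f+'.pkl','rb'));h=cv2.cvtColor(np.ascontiguousarray(im),cv2.COLOR_BGR2HSV)
    m=cv2.inRange(h[280:320,295:340],(8,100,30),(30,255,255));v,u=np.nonzero(m);uv=(u.mean()+295,v.mean()+280)
    p=onz(c,uv,s['tool_pos'][2]+dz);print(f,uv,'probe in tool',(s['tool_rot'].T@(p-s['tool_pos'])).round(2),p.round(1))
s,c,im=pickle.load(open('w4.pkl','rb'));im=np.ascontiguousarray(im)
cv2.imwrite('pics/w4z.png',cv2.convertScaleAbs(cv2.resize(im[130:220,270:370],None,fx=6,fy=6,interpolation=cv2.INTER_CUBIC),alpha=2))
t=arm.camera('top')[:,:,::-1];cv2.imwrite('pics/top4.png',cv2.convertScaleAbs(cv2.resize(t[150:250,360:470],None,fx=6,fy=6,interpolation=cv2.INTER_CUBIC),alpha=1.8))
ct=arm.calibration('top');print('tcp in top',proj(ct,s['tool_pos']+[0,0,5]))
```

```text
w4 (np.float64(315.628762541806), np.float64(299.61538461538464)) probe in tool [-2.56 -1.63 -4.98] [ 489.5 -244.2  256.6]
w3 (np.float64(318.5602605863192), np.float64(302.957654723127)) probe in tool [-3.07 -0.41 -6.61] [ 488.4 -241.6  160. ]
tcp in top [[431.67670309 191.81913503]]
```

View pics/w4z.png

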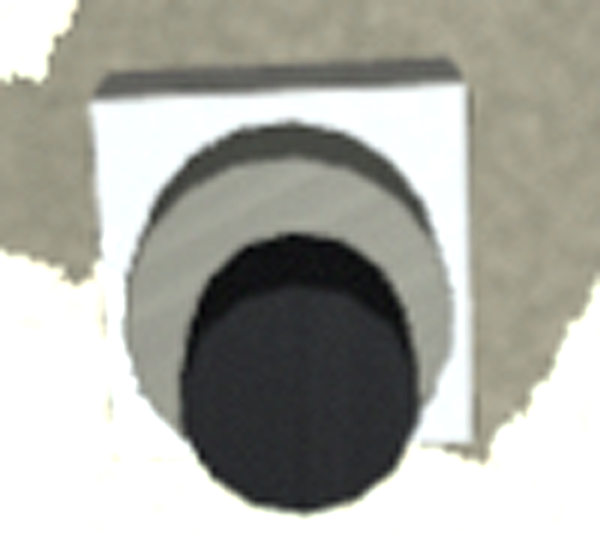

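View pics/top4.png

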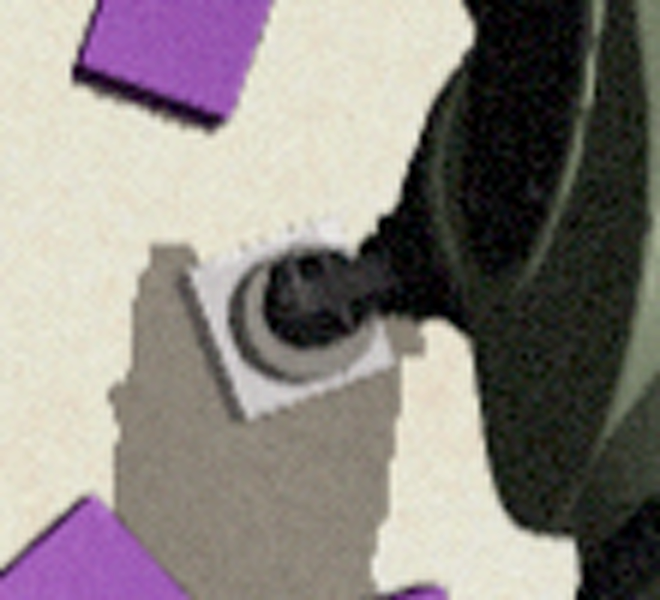

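Request:
servo_tool --steps '[{"tx": -17,"ty": 52,"tz": 0,"yaw": 0,"claw": 20},{"tx": -17,"ty": 53,"tz": 0,"yaw": 0,"claw": 20},{"tx": -17,"ty": 53,"tz": 0,"yaw": 0,"claw": 20},{"tx": -17,"ty": 53,"tz": 0,"yaw": 0,"claw": 20},{"tx": -17,"ty": 53,"tz": 0,"yaw": 0,"claw": 20},{"tx": -17,"ty": 53,"tz": 0,"yaw": 0,"claw": 20},{"tx": -17,"ty": 52,"tz": 0,"yaw": 0,"claw": 20},{"tx": -17,"ty": 52,"tz": 0,"yaw": 0,"claw": 20},{"tx": 0,"ty": 0,"tz": 50,"yaw": 0,"claw": 20},{"tx": 0,"ty": 0,"tz": 50,"yaw": 0,"claw": 20},{"tx": 0,"ty": 0,"tz": 0,"yaw": 0,"claw": 20}]'

```text
time_s: 6.2
tool_pos: [482.2, 198.7, 145.6]
tool_rot: [[-0.95, -0.312, -0.006], [-0.312, 0.95, -0.003], [0.006, -0.001, -1.0]]
wrist_force: [-0.0, -0.1, 1.2]
gripper_width: 24.9
```

```bash
python3 look.py w5
```

```text
6.2 [482.2 198.7 145.6] 108.16 24.945698529731487 [-18.  45. -14. 103.  18.  35.  65.] [-0.  -0.1  1.2]
```

View pics/w5.png

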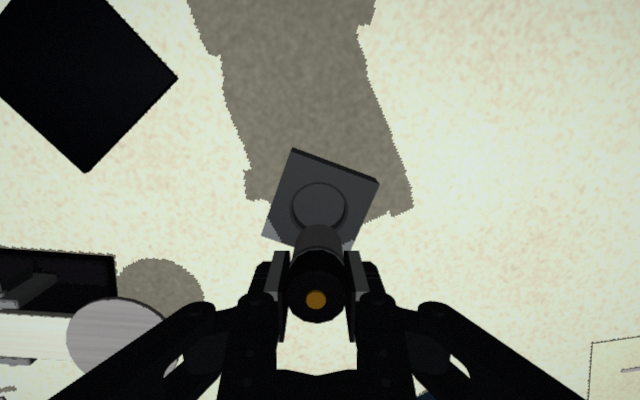

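The held probe's tip is at (316,300) and the pocket is in view at about (319,205), partly hidden. I'll measure the pocket relative to the probe.

Run:
```python
from h import *
import pickle
s,c,im=pickle.load(open('w5.pkl','rb'));im=np.ascontiguousarray(im)
R=s['tool_rot'];T=s['tool_pos']
h=cv2.cvtColor(im,cv2.COLOR_BGR2HSV);m=cv2.inRange(h[280:320,295:340],(8,100,30),(30,255,255));v,u=np.nonzero(m);uv=(u.mean()+295,v.mean()+280)
p=onz(c,uv,T[2]+5);print('probe',p.round(1),(R.T@(p-T)).round(1))
z=im[140:260,250:390];cv2.imwrite('pics/w5z.png',cv2.convertScaleAbs(cv2.resize(z,None,fx=5,fy=5,interpolation=cv2.INTER_CUBIC),alpha=4))
# corners of top face: right corner and left
for k in((319,205),):
    q=onz(c,k,22);print('pocket',q.round(1),'rel probe in tool',(R.T@(q-p)).round(1))
    print(ring(im,c,q[:2],22,16,26,5,15))
```

```text
probe [485.2 197.9 150.6] [-2.5 -1.6 -5. ]
pocket [484.5 200.2  22. ] rel probe in tool [ -0.9   2.4 128.6]
(array([486.9, 200.4]), 21.5, 137)
```

View pics/w5z.png

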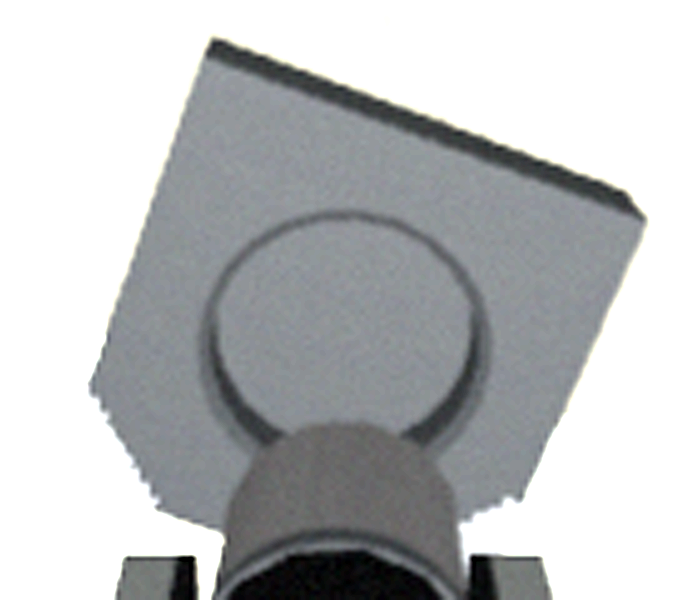

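Request:
servo_tool --steps '[{"tx": -2.4,"ty": 1.9,"tz": 30,"yaw": 0,"claw": 20},{"tx": 0,"ty": 0,"tz": 30,"yaw": 0,"claw": 20},{"tx": 0,"ty": 0,"tz": 20,"yaw": 0,"claw": 20},{"tx": 0,"ty": 0,"tz": 6,"yaw": 0,"claw": 20},{"tx": 0,"ty": 0,"tz": 0,"yaw": 0,"claw": 20}]'

```text
time_s: 6.88
tool_pos: [486.1, 202.0, 63.5]
tool_rot: [[-0.95, -0.311, 0.001], [-0.311, 0.95, 0.0], [-0.001, -0.0, -1.0]]
wrist_force: [0.6, -0.2, -1.0]
gripper_width: 24.9
```

Request:
servo_tool --steps '[{"tx": 0,"ty": 0,"tz": 4,"yaw": 0,"claw": 20},{"tx": 0,"ty": 0,"tz": 2,"yaw": 0,"claw": 20},{"tx": 0,"ty": 0,"tz": 0,"yaw": 0,"claw": 20}]'

```text
time_s: 7.25
tool_pos: [485.6, 201.9, 56.4]
tool_rot: [[-0.95, -0.311, 0.0], [-0.311, 0.95, -0.0], [0.0, -0.0, -1.0]]
wrist_force: [0.1, 0.1, -1.0]
gripper_width: 24.8
```

```bash
python3 look.py w6
```

```text
7.25 [485.6 201.9  56.4] 108.13 24.833408700157175 [-21.  54. -10. 105.  21.  23.  62.] [ 0.1  0.1 -1. ]
```

View pics/w6.png

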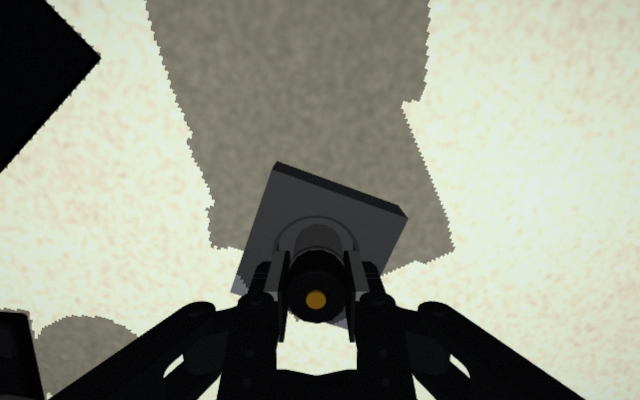

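The probe is inside the pocket rim: rim x 276–356, probe centred near 317. I'll lower in 1 mm steps until it touches.

Request:
servo_tool --steps '[{"tx": 0,"ty": 0,"tz": 1,"yaw": 0,"claw": 20},{"tx": 0,"ty": 0,"tz": 0.5,"yaw": 0,"claw": 20},{"tx": 0,"ty": 0,"tz": 0,"yaw": 0,"claw": 20}]'

```text
time_s: 7.68
tool_pos: [485.7, 202.0, 55.1]
tool_rot: [[-0.95, -0.311, 0.001], [-0.311, 0.95, 0.0], [-0.001, -0.0, -1.0]]
wrist_force: [-1.5, 0.0, 7.8]
gripper_width: 24.6
```

Request:
servo_tool --steps '[{"tx": 0,"ty": 0,"tz": -0.5,"yaw": 0,"claw": 26},{"tx": 0,"ty": 0,"tz": 0,"yaw": 0,"claw": 32},{"tx": 0,"ty": 0,"tz": 0,"yaw": 0,"claw": 44},{"tx": 0,"ty": 0,"tz": 0,"yaw": 0,"claw": 50},{"tx": 0,"ty": 0,"tz": -40,"yaw": 0,"claw": 60},{"tx": 0,"ty": 0,"tz": -60,"yaw": 0,"claw": 70},{"tx": 0,"ty": 0,"tz": -50,"yaw": 0,"claw": 70},{"tx": 0,"ty": 0,"tz": 0,"yaw": 0,"claw": 70}]'

```text
time_s: 8.68
tool_pos: [486.5, 202.3, 208.4]
tool_rot: [[-0.95, -0.311, 0.005], [-0.311, 0.95, 0.002], [-0.005, 0.0, -1.0]]
wrist_force: [-0.6, -0.4, -0.9]
gripper_width: 69.9
```

```bash
python3 look.py w7
```

```text
8.675 [486.5 202.3 208.4] 108.11 69.93676202404968 [-17.  40. -17.  98.  16.  43.  67.] [-0.6 -0.4 -0.9]
```

View pics/w7.png

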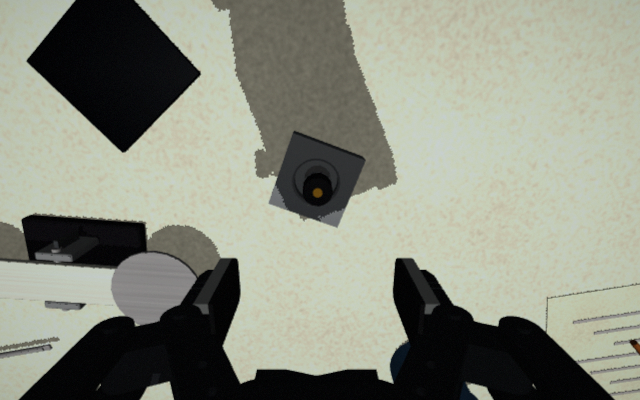

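The probe stands upright in the pocket (tip at (317,192)). Going back to the stack.

Request:
servo_tool --steps '[{"tx": 17,"ty": -52,"tz": 0,"yaw": 0,"claw": 70},{"tx": 17,"ty": -53,"tz": 0,"yaw": 0,"claw": 70},{"tx": 17,"ty": -53,"tz": 0,"yaw": 0,"claw": 70},{"tx": 17,"ty": -53,"tz": 0,"yaw": 0,"claw": 70},{"tx": 17,"ty": -53,"tz": 0,"yaw": 0,"claw": 70},{"tx": 17,"ty": -53,"tz": 0,"yaw": 0,"claw": 70},{"tx": 17,"ty": -52,"tz": 0,"yaw": 0,"claw": 70},{"tx": 17,"ty": -52,"tz": 0,"yaw": 0,"claw": 70},{"tx": 0,"ty": 0,"tz": 0,"yaw": 0,"claw": 65},{"tx": 0,"ty": 0,"tz": 0,"yaw": 0,"claw": 65}]'

```text
time_s: 9.98
tool_pos: [487.1, -239.8, 204.4]
tool_rot: [[-0.95, -0.312, -0.001], [-0.312, 0.95, 0.001], [0.001, 0.002, -1.0]]
wrist_force: [0.5, 0.9, -0.7]
gripper_width: 65.2
```

```bash
python3 look.py w8
python3 - <<'E'
from h import *
import pickle
s,c,im=pickle.load(open('w8.pkl','rb'));im=np.ascontiguousarray(im);R=s['tool_rot'];T=s['tool_pos']
for n,z,r in(('slug',108,17),('disc',72,26)):
    g=np.array([486.,-241])
    for _ in range(3):
        f=ring(im,c,g,z,r-4,r+4,8,25);g=f[0]
    print(n,f,'tool',(R.T@(np.r_[g,z]-T)).round(1))
z=im[110:250,240:400];cv2.imwrite('pics/w8z.png',cv2.convertScaleAbs(cv2.resize(z,None,fx=4.2,fy=4.2,interpolation=cv2.INTER_CUBIC),alpha=2))
E
```

```text
9.975 [ 487.1 -239.8  204.4] 108.16 65.24818557970138 [ 35.  42. -23.  95.  21.  47. 111.] [ 0.5  0.9 -0.7]
slug (array([ 489.3, -241.7]), 16.5, 144) tool [-1.6 -2.6 96.4]
disc (array([ 488.8, -242.5]), 27.0, 126) tool [ -0.9  -3.3 132.4]
```

View pics/w8z.png

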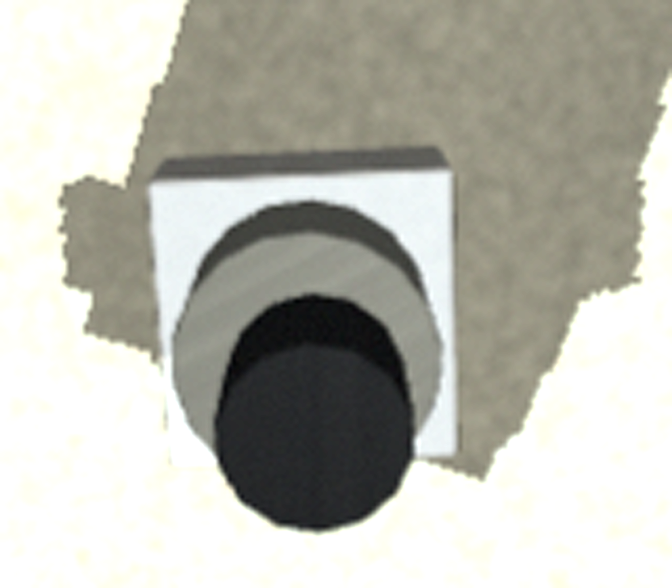

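Request:
servo_tool --steps '[{"tx": 0,"ty": -0.5,"tz": 45,"yaw": 0,"claw": 60},{"tx": 0,"ty": 0,"tz": 40,"yaw": 0,"claw": 55},{"tx": 0,"ty": 0,"tz": 19,"yaw": 0,"claw": 52},{"tx": 0,"ty": 0,"tz": 0,"yaw": 0,"claw": 50},{"tx": 0,"ty": 0,"tz": 0,"yaw": 0,"claw": 50}]'

```text
time_s: 10.65
tool_pos: [488.0, -240.5, 102.2]
tool_rot: [[-0.95, -0.312, 0.001], [-0.312, 0.95, -0.0], [-0.001, -0.001, -1.0]]
wrist_force: [-0.5, 0.2, 0.3]
gripper_width: 49.9
```

```bash
python3 look.py w9
```

```text
10.65 [ 488.  -240.5  102.2] 108.19 49.90875095452473 [ 32.  51. -18. 100.  26.  33. 107.] [-0.5  0.2  0.3]
```

View pics/w9.png

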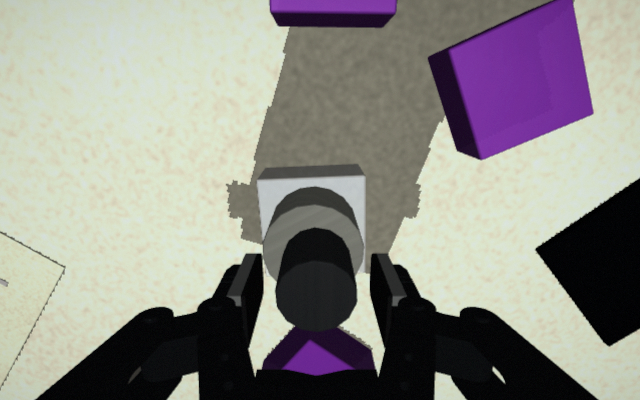

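Slug centred between the pads (centre x=316). Lower 6 mm and grip.

Request:
servo_tool --steps '[{"tx": 0,"ty": 0,"tz": 6,"yaw": 0,"claw": 46},{"tx": 0,"ty": 0,"tz": 0,"yaw": 0,"claw": 38},{"tx": 0,"ty": 0,"tz": 0,"yaw": 0,"claw": 34},{"tx": 0,"ty": 0,"tz": 0,"yaw": 0,"claw": 28},{"tx": 0,"ty": 0,"tz": 0,"yaw": 0,"claw": 28}]' --newtons 50

```text
time_s: 11.32
tool_pos: [487.5, -241.0, 95.6]
tool_rot: [[-0.95, -0.311, 0.0], [-0.311, 0.95, -0.0], [-0.0, -0.0, -1.0]]
wrist_force: [-2.2, 1.4, 6.4]
gripper_width: 32.8
```

Request:
servo_tool --steps '[{"tx": 0,"ty": 0,"tz": -3,"yaw": 0,"claw": 28},{"tx": 0,"ty": 0,"tz": -30,"yaw": 0,"claw": 28},{"tx": 0,"ty": 0,"tz": -40,"yaw": 0,"claw": 28},{"tx": 0,"ty": 0,"tz": -20,"yaw": 0,"claw": 28},{"tx": 0,"ty": 0,"tz": 0,"yaw": 0,"claw": 28}]'

```text
time_s: 11.95
tool_pos: [487.8, -241.3, 189.3]
tool_rot: [[-0.95, -0.311, 0.002], [-0.311, 0.95, -0.001], [-0.001, -0.002, -1.0]]
wrist_force: [0.1, -0.4, -2.6]
gripper_width: 32.8
```

```bash
python3 look.py w10
```

```text
11.95 [ 487.8 -241.3  189.3] 108.12 32.77495057920574 [ 35.  44. -22.  96.  22.  45. 111.] [ 0.1 -0.4 -2.6]
```

View pics/w10.png

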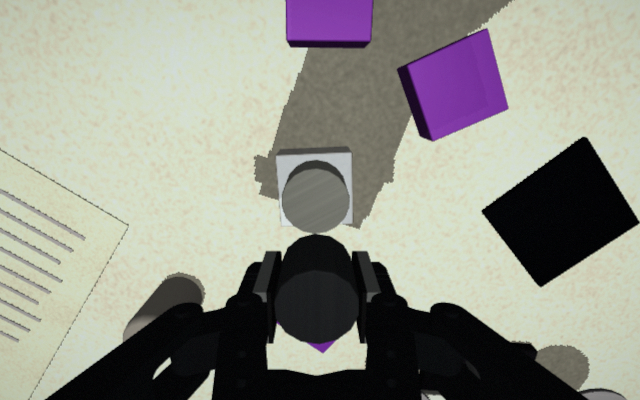

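Slug held, centred in the pads; the disc is left on the stack at (316,197). Going over the small pan and turning the jaws across the beam.

Request:
servo_tool --steps '[{"tx": -43,"ty": 16.6,"tz": 0,"yaw": 0,"claw": 28},{"tx": -43,"ty": 16.6,"tz": 0,"yaw": 0,"claw": 28},{"tx": -43,"ty": 16.6,"tz": 0,"yaw": 0,"claw": 28},{"tx": -43,"ty": 16.6,"tz": 0,"yaw": 0,"claw": 28},{"tx": -43,"ty": 16.6,"tz": 0,"yaw": 0,"claw": 28},{"tx": 0,"ty": 0,"tz": 0,"yaw": 0,"claw": 28}]'

```text
time_s: 12.75
tool_pos: [667.0, -91.8, 185.9]
tool_rot: [[-0.949, -0.315, -0.002], [-0.315, 0.949, 0.002], [0.001, 0.002, -1.0]]
wrist_force: [-0.2, -0.9, -3.0]
gripper_width: 33.0
```

Request:
servo_tool --steps '[{"tx": 0,"ty": 0,"tz": 0,"yaw": 10.4,"claw": 28},{"tx": 0,"ty": 0,"tz": 0,"yaw": 10.4,"claw": 28},{"tx": 0,"ty": 0,"tz": 0,"yaw": 10.4,"claw": 28},{"tx": 0,"ty": 0,"tz": 0,"yaw": 10.4,"claw": 28},{"tx": 0,"ty": 0,"tz": 0,"yaw": 10.4,"claw": 28},{"tx": 0,"ty": 0,"tz": 0,"yaw": 10.4,"claw": 28},{"tx": 0,"ty": 0,"tz": 0,"yaw": 10.4,"claw": 28},{"tx": 0,"ty": 0,"tz": 0,"yaw": 10.4,"claw": 28},{"tx": 0,"ty": 0,"tz": 0,"yaw": 10.4,"claw": 28},{"tx": 0,"ty": 0,"tz": 0,"yaw": 0,"claw": 28}]'

```text
time_s: 14.0
tool_pos: [665.4, -95.6, 187.2]
tool_rot: [[-0.251, 0.968, -0.002], [0.968, 0.251, -0.001], [-0.0, -0.002, -1.0]]
wrist_force: [-0.2, -1.1, -2.7]
gripper_width: 32.5
```

```bash
python3 look.py w11
```

```text
14.0 [665.4 -95.6 187.2] 14.56 32.53340841495641 [ 4. 54.  4. 66. -4. 60. 23.] [-0.2 -1.1 -2.7]
```

View pics/w11.png

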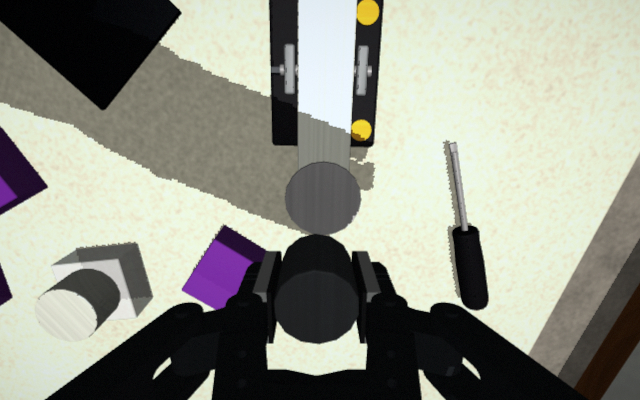

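Slug top at about (316,303), small pan fully in view at (323,198). I'll measure one against the other.

```bash
cat > rel.py <<'E'
from h import *
import sys,pickle
f,ru,rv,dz,rr,pu,pv,pz,pr=sys.argv[1],*map(float,sys.argv[2:])
s,c,im=pickle.load(open(f+'.pkl','rb'));im=np.ascontiguousarray(im);R=s['tool_rot'];T=s['tool_pos']
def fit(u,v,z,r):
    g=onz(c,(u,v),z)[:2]
    for _ in range(3): q=ring(im,c,g,z,r-3.5,r+3.5,8,25);g=q[0]
    print(q);return np.r_[g,z]
a=fit(ru,rv,T[2]+dz,rr);b=fit(pu,pv,pz,pr)
print('held in tool',(R.T@(a-T)).round(1),'target in tool',(R.T@(b-T)).round(1),'go',(R.T@(b-a)).round(1))
E
python3 rel.py w11 316 303 12.4 17 323 198 60 30
```

```text
(array([667.3, -99.2]), 17.9, 318)
(array([670.8, -94.6]), 30.0, 230)
held in tool [ -3.9   0.9 -12.4] target in tool [ -0.3   5.7 127.2] go [  3.6   4.8 139.6]
```

Run:
```python
from h import *
import pickle
s,c,im=pickle.load(open('w11.pkl','rb'));im=np.ascontiguousarray(im);R=s['tool_rot'];T=s['tool_pos']
print(proj(c,T+[0,0,12.4]))
for uv in((316.5,302),):
  p=onz(c,uv,T[2]+12.4);print((R.T@(p-T)).round(1))
cv2.imwrite('pics/w11z.png',cv2.convertScaleAbs(cv2.resize(im[225:355,250:385],None,fx=4.4,fy=4.4,interpolation=cv2.INTER_CUBIC),alpha=4))
```

```text
[[313.82164497 303.36193811]]
[  0.6   1.  -12.4]
```

View pics/w11z.png

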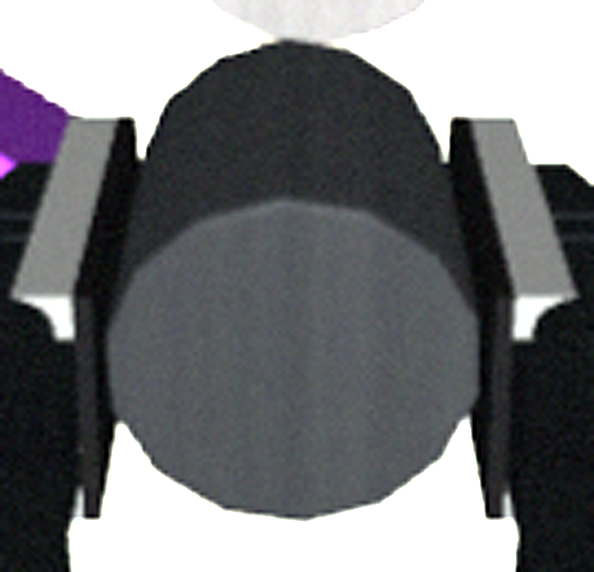

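Request:
servo_tool --steps '[{"tx": 0.5,"ty": 4,"tz": 35,"yaw": 0,"claw": 28},{"tx": 0,"ty": 0,"tz": 30,"yaw": 0,"claw": 28},{"tx": 0,"ty": 0,"tz": 18,"yaw": 0,"claw": 28},{"tx": 0,"ty": 0,"tz": 0,"yaw": 0,"claw": 28},{"tx": 0,"ty": 0,"tz": 0,"yaw": 0,"claw": 28}]'

```text
time_s: 14.68
tool_pos: [670.2, -93.9, 106.4]
tool_rot: [[-0.252, 0.968, 0.001], [0.968, 0.252, -0.0], [-0.001, 0.001, -1.0]]
wrist_force: [0.3, -0.1, -2.0]
gripper_width: 32.6
```

```bash
python3 look.py w12;python3 rel.py w12 316.7 306.6 12.4 17 318 260 60 30;  python3 - <<'E'
from h import *
import pickle
s,c,im=pickle.load(open('w12.pkl','rb'));im=np.ascontiguousarray(im);R=s['tool_rot'];T=s['tool_pos']
print((R.T@(onz(c,(316.7,306.6),T[2]+12.4)-T)).round(1))
t=arm.camera('top')[:,:,::-1];cv2.imwrite('pics/top12.png',cv2.convertScaleAbs(cv2.resize(t[80:180,230:380],None,fx=5,fy=5,interpolation=cv2.INTER_CUBIC),alpha=2))
E
```

```text
14.675 [670.2 -93.9 106.4] 14.58 32.55976684654454 [ 4. 60.  4. 69. -4. 51. 23.] [ 0.3 -0.1 -2. ]
(array([671.9, -97.4]), 17.9, 294)
(array([672.9, -98. ]), 31.3, 116)
held in tool [ -3.8   0.8 -12.4] target in tool [-4.6  1.5 46.4] go [-0.8  0.7 58.8]
[ -1.4   1.1 -12.4]
```

View pics/w12.png

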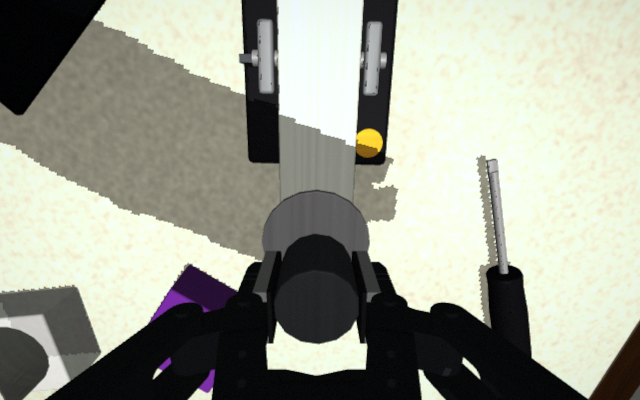

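View pics/top12.png

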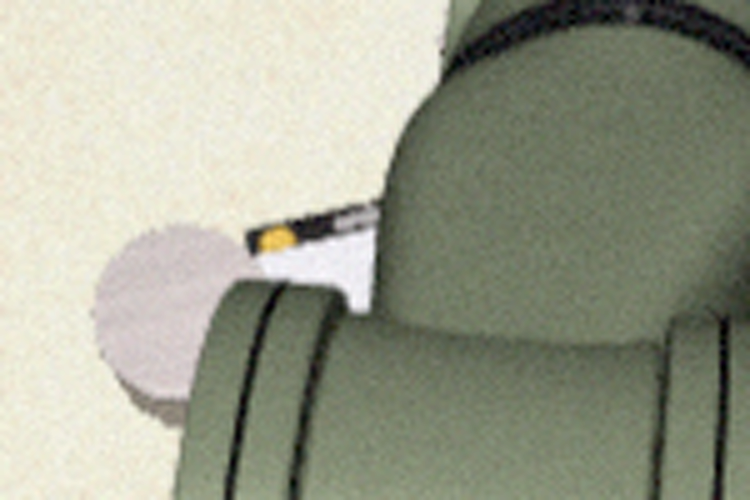

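Run:
```python
from h import *
import pickle
s,c,im=pickle.load(open('w12.pkl','rb'));im=np.ascontiguousarray(im);R=s['tool_rot'];T=s['tool_pos']
f=lambda uv,z:(R.T@(onz(c,uv,z)-T)).round(1)
print('far rim',f((316,190.5),60),'l/r',f((263,238),60),f((369,238),60))
print('slug bottom far edge',f((316,234),T[2]-23.6),'expect +17 +heldx')
g=np.array([670.5,-94.0])
e=cv2.Canny(cv2.GaussianBlur(im,(3,3),0),8,25);v,u=np.nonzero(e[185:248]);v+=185
P=np.array([onz(c,p,60)[:2] for p in zip(u,v)]);d=np.hypot(*(P-g).T);q=circ(P[(d>27)&(d<34)]);print(q,(R.T@(np.r_[q[0],60]-T)).round(1))
```

```text
far rim [28.9  0.7 46.4] l/r [  1.8 -28.4  46.4] [ 1.8 30.  46.5]
slug bottom far edge [13.8  0.8 23.6] expect +17 +heldx
(array([670.7, -93.9]), 29.6, 206) [-0.   0.4 46.4]
```

Request:
servo_tool --steps '[{"tx": 1.5,"ty": -0.5,"tz": 12,"yaw": 0,"claw": 28},{"tx": 0,"ty": 0,"tz": 6,"yaw": 0,"claw": 28},{"tx": 0,"ty": 0,"tz": 2,"yaw": 0,"claw": 28},{"tx": 0,"ty": 0,"tz": 0,"yaw": 0,"claw": 28},{"tx": 0,"ty": 0,"tz": 0,"yaw": 0,"claw": 28}]'

```text
time_s: 15.4
tool_pos: [669.0, -92.5, 85.5]
tool_rot: [[-0.251, 0.968, 0.0], [0.968, 0.251, -0.0], [-0.0, 0.0, -1.0]]
wrist_force: [0.4, 0.1, -1.7]
gripper_width: 32.9
```

Request:
servo_tool --steps '[{"tx": 0,"ty": 0,"tz": 2,"yaw": 0,"claw": 28},{"tx": 0,"ty": 0,"tz": 2,"yaw": 0,"claw": 28},{"tx": 0,"ty": 0,"tz": 2,"yaw": 0,"claw": 28},{"tx": 0,"ty": 0,"tz": 1,"yaw": 0,"claw": 28},{"tx": 0,"ty": 0,"tz": 0,"yaw": 0,"claw": 28}]'

```text
time_s: 16.02
tool_pos: [668.9, -92.5, 78.3]
tool_rot: [[-0.251, 0.968, -0.0], [0.968, 0.251, -0.0], [-0.0, -0.0, -1.0]]
wrist_force: [-0.2, 0.2, -1.3]
gripper_width: 32.7
```

```bash
python3 look.py w13
python3 - <<'E'
from h import *
t=arm.camera('scene')[:,:,::-1];cv2.imwrite('pics/s13.png',cv2.convertScaleAbs(cv2.resize(t[180:300,280:430],None,fx=5,fy=5,interpolation=cv2.INTER_CUBIC),alpha=1.4))
E
```

```text
16.025 [668.9 -92.5  78.3] 14.53 32.6647684889545 [ 4. 62.  3. 70. -4. 48. 23.] [-0.2  0.2 -1.3]
```

View pics/s13.png

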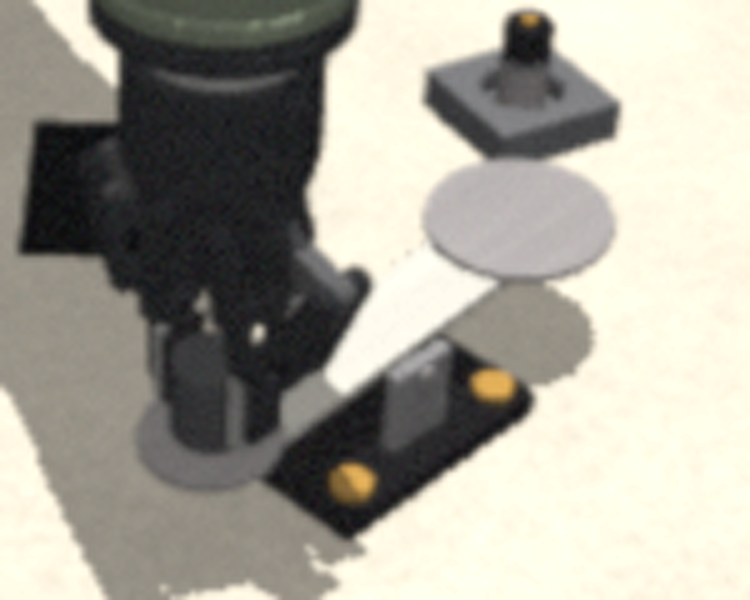

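The slug stands on the small pan with the tray slightly down. Releasing.

Request:
servo_tool --steps '[{"tx": 0,"ty": 0,"tz": 1,"yaw": 0,"claw": 33},{"tx": 0,"ty": 0,"tz": 0,"yaw": 0,"claw": 36},{"tx": 0,"ty": 0,"tz": 0,"yaw": 0,"claw": 42},{"tx": 0,"ty": 0,"tz": 0,"yaw": 0,"claw": 50},{"tx": 0,"ty": 0,"tz": 0,"yaw": 0,"claw": 60},{"tx": 0,"ty": 0,"tz": -25,"yaw": 0,"claw": 65},{"tx": 0,"ty": 0,"tz": -50,"yaw": 0,"claw": 70},{"tx": 0,"ty": 0,"tz": -35,"yaw": 0,"claw": 70},{"tx": 0,"ty": 0,"tz": 0,"yaw": 0,"claw": 70}]'

```text
time_s: 17.25
tool_pos: [669.8, -92.6, 190.0]
tool_rot: [[-0.251, 0.968, 0.004], [0.968, 0.251, -0.001], [-0.002, 0.004, -1.0]]
wrist_force: [-0.4, 0.4, -1.3]
gripper_width: 69.9
```

```bash
python3 look.py w14
```

```text
17.25 [669.8 -92.6 190. ] 14.53 69.91456404668588 [ 4. 54.  4. 65. -4. 61. 22.] [-0.4  0.4 -1.3]
```

View pics/w14.png

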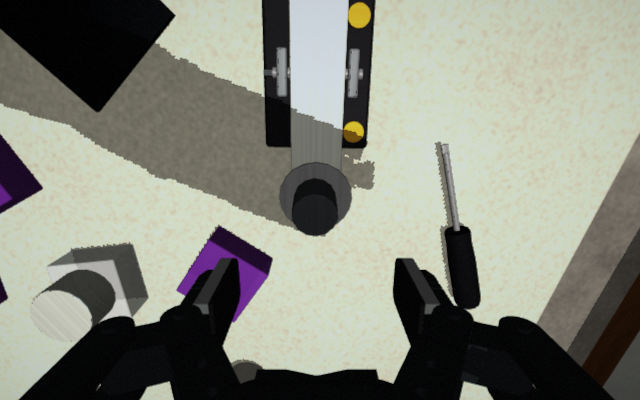

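Run:
```python
from h import *
import pickle
s,c,im=pickle.load(open('w14.pkl','rb'));im=np.ascontiguousarray(im);R=s['tool_rot'];T=s['tool_pos']
cv2.imwrite('pics/w14z.png',cv2.convertScaleAbs(cv2.resize(im[150:245,260:370],None,fx=5.5,fy=5.5,interpolation=cv2.INTER_CUBIC),alpha=4))
```

```text
(no output)
```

View pics/w14z.png

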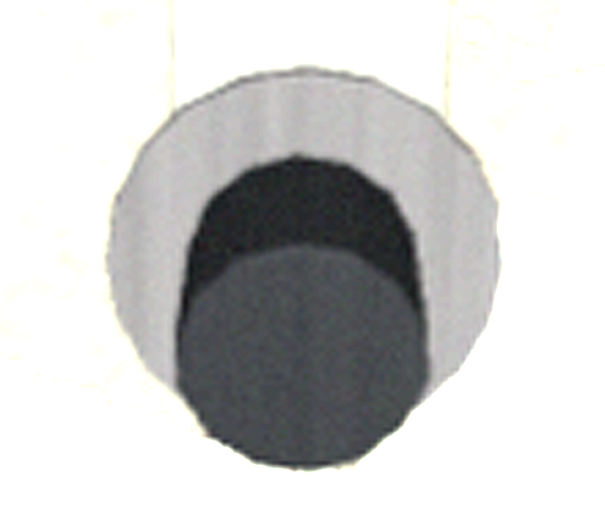

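Request:
servo_tool --steps '[{"tx": -19.6,"ty": -42.9,"tz": 0,"yaw": 0,"claw": 80},{"tx": -19.6,"ty": -42.9,"tz": 0,"yaw": 0,"claw": 80},{"tx": -19.6,"ty": -42.9,"tz": 0,"yaw": 0,"claw": 80},{"tx": -19.6,"ty": -42.9,"tz": 0,"yaw": 0,"claw": 80},{"tx": -19.6,"ty": -42.9,"tz": 0,"yaw": 0,"claw": 80},{"tx": 0,"ty": 0,"tz": 20,"yaw": 0,"claw": 80},{"tx": 0,"ty": 0,"tz": 0,"yaw": 0,"claw": 80}]'

```text
time_s: 18.18
tool_pos: [485.1, -240.8, 165.9]
tool_rot: [[-0.251, 0.968, -0.003], [0.968, 0.251, 0.001], [0.002, -0.002, -1.0]]
wrist_force: [-0.7, 0.6, -0.2]
gripper_width: 80.3
```

```bash
python3 look.py w15
```

```text
18.175 [ 485.1 -240.8  165.9] 14.52 80.25324042894047 [22. 44.  1. 98. -1. 38. 39.] [-0.7  0.6 -0.2]
```

View pics/w15.png

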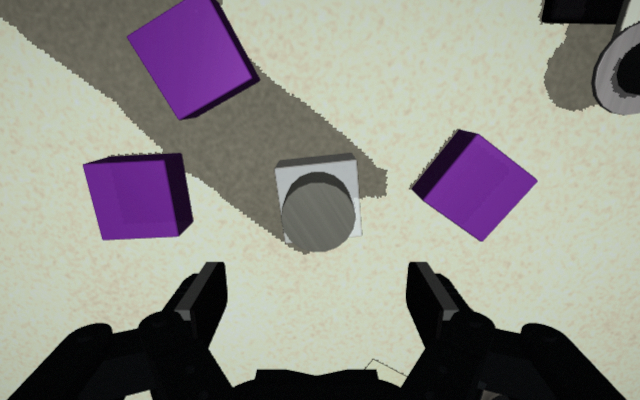

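On the pan, the slug is centred: about 13 mm of pan shows beyond it, as expected. The disc is at (319,212) on the block. Measuring disc and block.

Run:
```python
from h import *
import pickle
s,c,im=pickle.load(open('w15.pkl','rb'));im=np.ascontiguousarray(im);R=s['tool_rot'];T=s['tool_pos']
g=onz(c,(319,212),72)[:2]
for _ in range(3): q=ring(im,c,g,72,23,29,8,25);g=q[0]
print(q,(R.T@(np.r_[g,72]-T)).round(1),T)
f=lambda uv,z:(R.T@(onz(c,uv,z)-T)).round(1)
print('l/r disc',f((282.5,212),72),f((356,212),72))
cv2.imwrite('pics/w15z.png',cv2.convertScaleAbs(cv2.resize(im[140:265,260:380],None,fx=4.7,fy=4.7,interpolation=cv2.INTER_CUBIC),alpha=2))
```

```text
(array([ 487.8, -241.7]), 27.1, 142) [-1.8  2.6 93.9] [ 485.07941848 -240.78521634  165.88814847]
l/r disc [  0.5 -22.3  93.9] [ 0.5 28.2 93.8]
```

View pics/w15z.png

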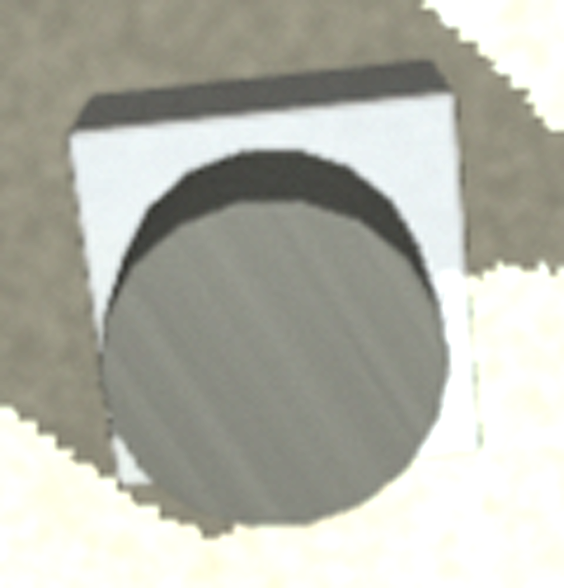

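Request:
servo_tool --steps '[{"tx": 0,"ty": 1.8,"tz": 40,"yaw": 0,"claw": 80},{"tx": 0,"ty": 0,"tz": 35,"yaw": 0,"claw": 76},{"tx": 0,"ty": 0,"tz": 20,"yaw": 0,"claw": 72},{"tx": 0,"ty": 0,"tz": 0,"yaw": 0,"claw": 66},{"tx": 0,"ty": 0,"tz": 0,"yaw": 0,"claw": 66}]'

```text
time_s: 18.85
tool_pos: [488.1, -240.6, 73.3]
tool_rot: [[-0.251, 0.968, 0.001], [0.968, 0.251, -0.001], [-0.001, 0.001, -1.0]]
wrist_force: [-1.1, -0.4, 0.6]
gripper_width: 65.6
```

```bash
python3 look.py w16
```

```text
18.85 [ 488.1 -240.6   73.3] 14.56 65.5706666123929 [ 22.  53.   1. 101.  -2.  26.  39.] [-1.1 -0.4  0.6]
```

View pics/w16.png

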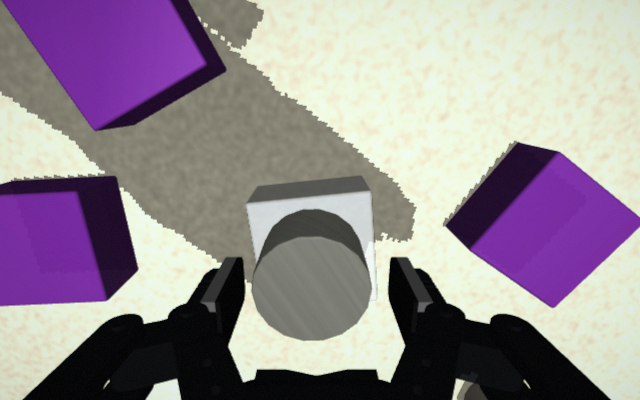

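The disc's centre (x=311) is about 2 mm left of the pads' middle (316), so I'll correct, lower and grip.

Request:
servo_tool --steps '[{"tx": 0,"ty": -2,"tz": 6,"yaw": 0,"claw": 66},{"tx": 0,"ty": 0,"tz": 6,"yaw": 0,"claw": 62},{"tx": 0,"ty": 0,"tz": 0,"yaw": 0,"claw": 58},{"tx": 0,"ty": 0,"tz": 0,"yaw": 0,"claw": 53},{"tx": 0,"ty": 0,"tz": 0,"yaw": 0,"claw": 46},{"tx": 0,"ty": 0,"tz": 0,"yaw": 0,"claw": 46}]'

```text
time_s: 19.65
tool_pos: [485.7, -241.2, 60.7]
tool_rot: [[-0.251, 0.968, 0.0], [0.968, 0.251, -0.0], [-0.0, 0.0, -1.0]]
wrist_force: [-0.8, 0.4, 5.7]
gripper_width: 50.9
```

Request:
servo_tool --steps '[{"tx": 0,"ty": 0,"tz": -3,"yaw": 0,"claw": 46},{"tx": 0,"ty": 0,"tz": -30,"yaw": 0,"claw": 46},{"tx": 0,"ty": 0,"tz": -50,"yaw": 0,"claw": 46},{"tx": 0,"ty": 0,"tz": -40,"yaw": 0,"claw": 46},{"tx": 0,"ty": 0,"tz": 0,"yaw": 0,"claw": 46}]'

```text
time_s: 20.27
tool_pos: [486.5, -241.6, 185.8]
tool_rot: [[-0.251, 0.968, 0.004], [0.968, 0.251, -0.002], [-0.003, 0.003, -1.0]]
wrist_force: [0.1, -0.4, -2.7]
gripper_width: 50.7
```

```bash
python3 look.py w17
```

```text
20.275 [ 486.5 -241.6  185.8] 14.53 50.71621037154039 [22. 43.  1. 97. -1. 40. 39.] [ 0.1 -0.4 -2.7]
```

View pics/w17.png

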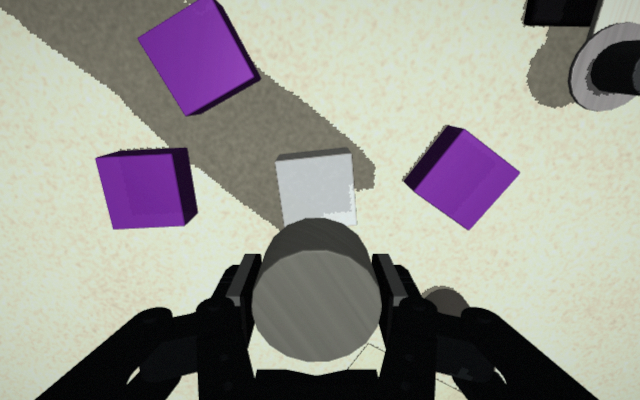

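Disc held centred. Moving over the large pan.

Request:
servo_tool --steps '[{"tx": 36,"ty": 27.1,"tz": 0,"yaw": 0,"claw": 46},{"tx": 36,"ty": 27.1,"tz": 0,"yaw": 0,"claw": 46},{"tx": 36,"ty": 27.1,"tz": 0,"yaw": 0,"claw": 46},{"tx": 36,"ty": 27.1,"tz": 0,"yaw": 0,"claw": 46},{"tx": 36,"ty": 27.1,"tz": 0,"yaw": 0,"claw": 46},{"tx": 36,"ty": 27.1,"tz": 0,"yaw": 0,"claw": 46},{"tx": 36,"ty": 27.1,"tz": 0,"yaw": 0,"claw": 46},{"tx": 36,"ty": 27.1,"tz": 0,"yaw": 0,"claw": 46},{"tx": 0,"ty": 0,"tz": 0,"yaw": 0,"claw": 46},{"tx": 0,"ty": 0,"tz": 0,"yaw": 0,"claw": 46}]'

```text
time_s: 21.58
tool_pos: [622.7, 91.4, 182.0]
tool_rot: [[-0.251, 0.968, -0.002], [0.968, 0.251, -0.001], [-0.001, -0.002, -1.0]]
wrist_force: [0.3, -0.3, -2.0]
gripper_width: 50.7
```

```bash
python3 look.py w18
```

```text
21.575 [622.7  91.4 182. ] 14.52 50.716712842763094 [-14.  50.   7.  78.  -6.  53.   8.] [ 0.3 -0.3 -2. ]
```

View pics/w18.png

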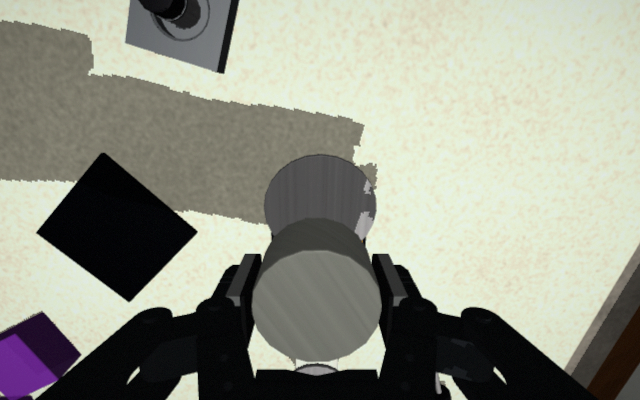

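Run:
```python
from h import *
import pickle
s,c,im=pickle.load(open('w18.pkl','rb'));im=np.ascontiguousarray(im);R=s['tool_rot'];T=s['tool_pos']
f=lambda uv,z:(R.T@(onz(c,uv,z)-T)).round(1)
print('far rim',f((320.5,154),73.7),'l/r',f((264.5,205),69.5),f((376.5,205),69.5))
print('disc top',f((316.5,306),T[2]+11.3),'l/r',f((252,306),T[2]+11.3),f((381,306),T[2]+11.3),'bottom far',f((316.5,218),T[2]-24.7))
```

```text
far rim [ 38.1   3.8 108.3] l/r [ -0.5 -37.4 112.6] [ -0.4  45.5 112.4]
disc top [ -1.9   1.  -11.3] l/r [ -2.  -24.2 -11.2] [ -1.9  26.1 -11.4] bottom far [21.4  1.  24.7]
```

Request:
servo_tool --steps '[{"tx": 0.5,"ty": 1.8,"tz": 35,"yaw": 0,"claw": 46},{"tx": 0,"ty": 0,"tz": 25,"yaw": 0,"claw": 46},{"tx": 0,"ty": 0,"tz": 12,"yaw": 0,"claw": 46},{"tx": 0,"ty": 0,"tz": 0,"yaw": 0,"claw": 46},{"tx": 0,"ty": 0,"tz": 0,"yaw": 0,"claw": 46}]'

```text
time_s: 22.25
tool_pos: [625.3, 92.8, 112.3]
tool_rot: [[-0.251, 0.968, 0.001], [0.968, 0.251, 0.0], [-0.0, 0.001, -1.0]]
wrist_force: [-0.9, 0.4, -2.4]
gripper_width: 50.6
```

```bash
python3 look.py w19
```

```text
22.25 [625.3  92.8 112.3] 14.52 50.62259700051295 [-14.  56.   6.  80.  -7.  44.   9.] [-0.9  0.4 -2.4]
```

View pics/w19.png

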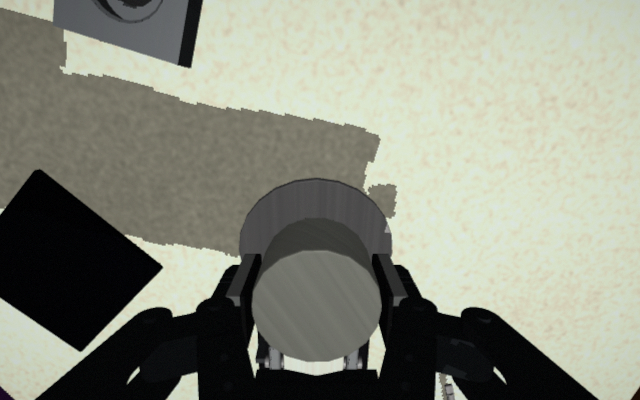

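Run:
```python
from h import *
import pickle
s,c,im=pickle.load(open('w19.pkl','rb'));im=np.ascontiguousarray(im);R=s['tool_rot'];T=s['tool_pos']
f=lambda uv,z:(R.T@(onz(c,uv,z)-T)).round(1)
print('far rim',f((316,178.5),73.7),'l/r',f((239,240),69.5),f((392,240),69.5))
print('disc top',f((316.5,306),T[2]+11.3),'bottom far',f((316.5,218),T[2]-24.7))
```

```text
far rim [37.2  0.7 38.6] l/r [  2.2 -40.8  42.7] [ 2.2 41.8 42.9]
disc top [ -1.9   1.  -11.3] bottom far [21.5  1.  24.7]
```

Request:
servo_tool --steps '[{"tx": 0,"ty": -0.4,"tz": 10,"yaw": 0,"claw": 46},{"tx": 0,"ty": 0,"tz": 4,"yaw": 0,"claw": 46},{"tx": 0,"ty": 0,"tz": 3,"yaw": 0,"claw": 46},{"tx": 0,"ty": 0,"tz": 2,"yaw": 0,"claw": 46},{"tx": 0,"ty": 0,"tz": 2,"yaw": 0,"claw": 46},{"tx": 0,"ty": 0,"tz": 2,"yaw": 0,"claw": 46},{"tx": 0,"ty": 0,"tz": 0,"yaw": 0,"claw": 46},{"tx": 0,"ty": 0,"tz": 0,"yaw": 0,"claw": 46}]'

```text
time_s: 23.3
tool_pos: [624.5, 92.8, 88.4]
tool_rot: [[-0.251, 0.968, 0.0], [0.968, 0.251, -0.0], [-0.0, -0.0, -1.0]]
wrist_force: [-0.1, -0.1, -1.5]
gripper_width: 50.4
```

```bash
python3 look.py w20
python3 - <<'E'
from h import *
t=arm.camera('scene')[:,:,::-1];cv2.imwrite('pics/s20.png',cv2.convertScaleAbs(cv2.resize(t[180:300,280:430],None,fx=5,fy=5,interpolation=cv2.INTER_CUBIC),alpha=1.4))
E
```

```text
23.3 [624.5  92.8  88.4] 14.53 50.42237509409771 [-14.  57.   6.  81.  -7.  42.   9.] [-0.1 -0.1 -1.5]
```

View pics/s20.png

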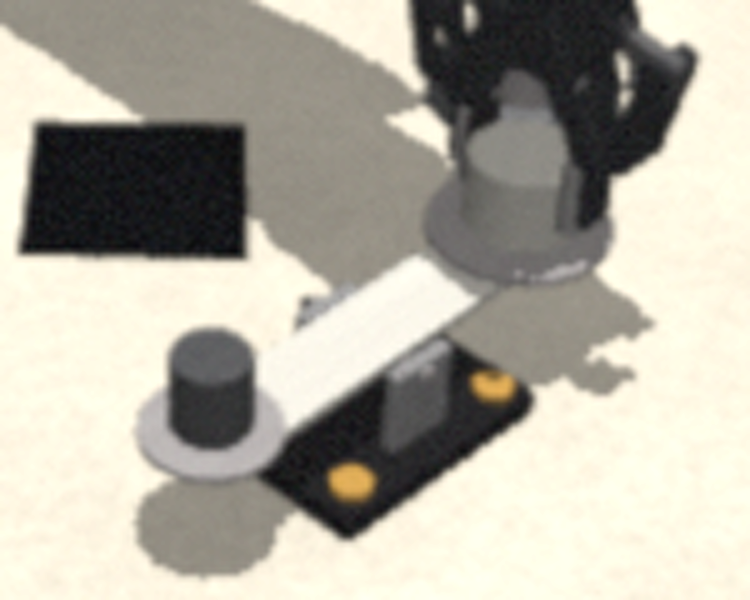

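Request:
servo_tool --steps '[{"tx": 0,"ty": 0,"tz": 2,"yaw": 0,"claw": 46},{"tx": 0,"ty": 0,"tz": 1.5,"yaw": 0,"claw": 46},{"tx": 0,"ty": 0,"tz": 0,"yaw": 0,"claw": 46},{"tx": 0,"ty": 0,"tz": 0,"yaw": 0,"claw": 46}]'

```text
time_s: 23.9
tool_pos: [624.5, 92.9, 84.8]
tool_rot: [[-0.251, 0.968, 0.0], [0.968, 0.251, -0.0], [-0.0, 0.0, -1.0]]
wrist_force: [0.8, 1.5, 0.4]
gripper_width: 50.4
```

```bash
python3 look.py w21
python3 - <<'E'
from h import *
t=arm.camera('scene')[:,:,::-1];cv2.imwrite('pics/s21.png',cv2.convertScaleAbs(cv2.resize(t[180:300,280:430],None,fx=5,fy=5,interpolation=cv2.INTER_CUBIC),alpha=1.4))
E
```

```text
23.9 [624.5  92.9  84.8] 14.53 50.39913095419376 [-14.  58.   5.  81.  -7.  41.   9.] [0.8 1.5 0.4]
```

View pics/s21.png

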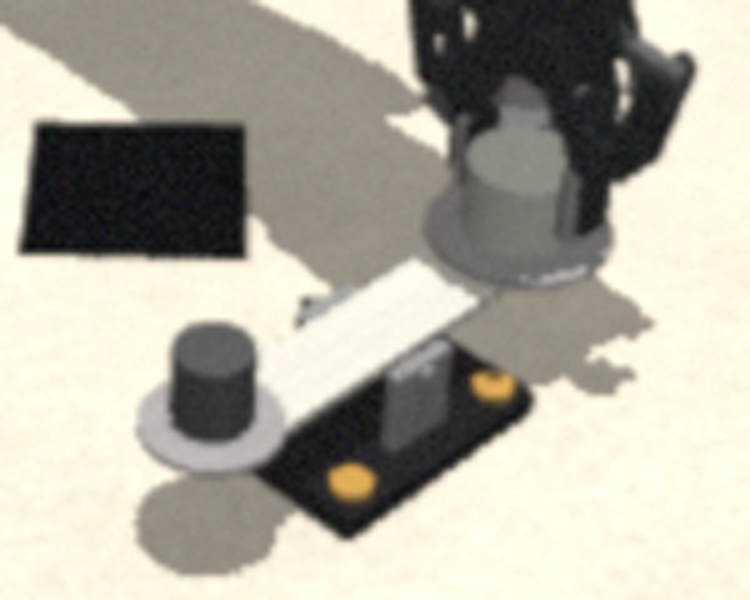

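View pics/w21.png

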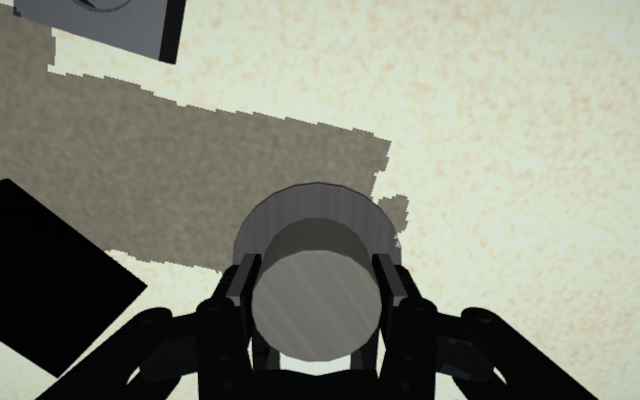

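Run:
```python
from h import *
import pickle
s,c,im=pickle.load(open('w21.pkl','rb'));R=s['tool_rot'];T=s['tool_pos']
f=lambda uv:(R.T@(onz(c,uv,60)-T)).round(1)
print(f((317,182.5)),f((317,218)),f((233.5,255)),f((401,255)))
```

```text
[38.6  1.2 24.8] [21.4  1.2 24.8] [  2.1 -39.6  24.8] [ 2.2 42.3 24.8]
```

The tray is about level, and the disc is 1.2 mm or less off the pan centre. Releasing.

Request:
servo_tool --steps '[{"tx": 0,"ty": 0,"tz": 0,"yaw": 0,"claw": 51},{"tx": 0,"ty": 0,"tz": 0,"yaw": 0,"claw": 54},{"tx": 0,"ty": 0,"tz": 0,"yaw": 0,"claw": 60},{"tx": 0,"ty": 0,"tz": 0,"yaw": 0,"claw": 68},{"tx": 0,"ty": 0,"tz": 0,"yaw": 0,"claw": 76},{"tx": 0,"ty": 0,"tz": -20,"yaw": 0,"claw": 78},{"tx": 0,"ty": 0,"tz": -45,"yaw": 0,"claw": 80},{"tx": 0,"ty": 0,"tz": -35,"yaw": 0,"claw": 80},{"tx": 0,"ty": 0,"tz": 0,"yaw": 0,"claw": 80}]'

```text
time_s: 25.12
tool_pos: [625.4, 93.0, 187.2]
tool_rot: [[-0.251, 0.968, 0.004], [0.968, 0.251, 0.001], [-0.0, 0.004, -1.0]]
wrist_force: [-0.1, -0.5, -1.4]
gripper_width: 80.1
```

```bash
python3 look.py w22
python3 - <<'E'
from h import *
t=arm.camera('scene')[:,:,::-1];cv2.imwrite('pics/s22.png',cv2.convertScaleAbs(cv2.resize(t[180:300,280:430],None,fx=5,fy=5,interpolation=cv2.INTER_CUBIC),alpha=1.4))
E
```

```text
25.125 [625.4  93.  187.2] 14.53 80.12546052038529 [-14.  50.   7.  77.  -6.  53.   8.] [-0.1 -0.5 -1.4]
```

View pics/s22.png

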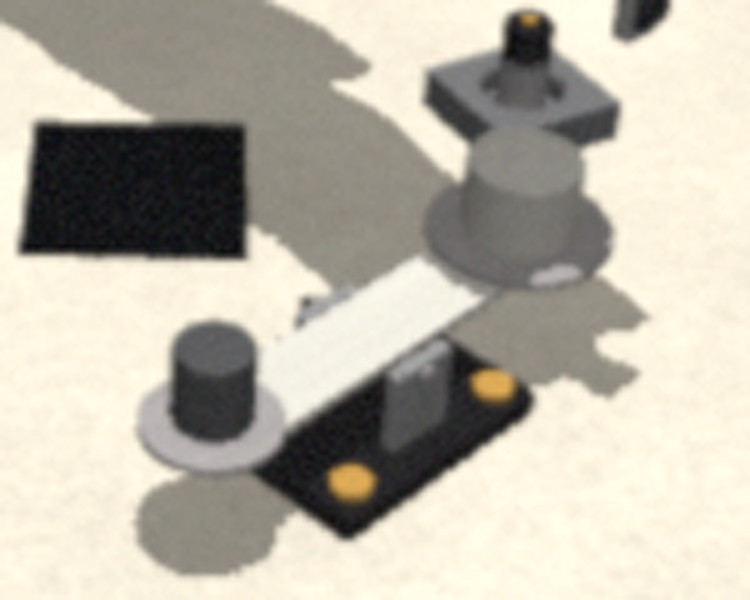

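View pics/w22.png

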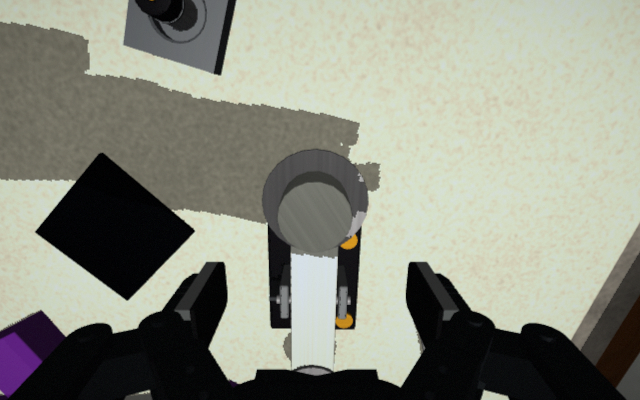

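The tray is back level with both weights on and the pieces centred. Now the block's angle, from w17.

```bash
cat > blk.py <<'E'
from h import *
import sys,pickle
# fit block top face far edge & sides from line pixel picks ; white top mask
f=sys.argv[1];z=float(sys.argv[2]);x0,x1,y0,y1=map(int,sys.argv[3:7])
s,c,im=pickle.load(open(f+'.pkl','rb'));im=np.ascontiguousarray(im);R=s['tool_rot'];T=s['tool_pos']
cv2.imwrite(f'pics/{f}z.png',cv2.convertScaleAbs(cv2.resize(im[y0:y1,x0:x1],None,fx=5,fy=5,interpolation=cv2.INTER_CUBIC),alpha=2))
E
python3 blk.py w17 36 265 370 140 240
```

```text
(no output)
```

View pics/w17z.png

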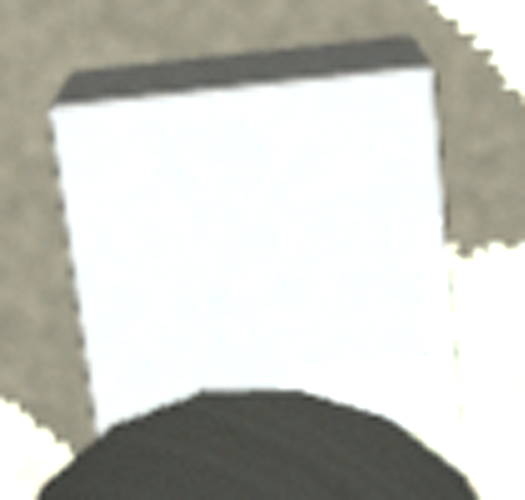

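Request:
servo_tool --steps '[{"tx": -36.1,"ty": -27.2,"tz": 0,"yaw": 0,"claw": 85},{"tx": -36.1,"ty": -27.2,"tz": 0,"yaw": 0,"claw": 85},{"tx": -36.1,"ty": -27.2,"tz": 0,"yaw": 0,"claw": 85},{"tx": -36.1,"ty": -27.2,"tz": 0,"yaw": 0,"claw": 85},{"tx": -36.1,"ty": -27.2,"tz": 0,"yaw": 0,"claw": 85},{"tx": -36.1,"ty": -27.2,"tz": 0,"yaw": 0,"claw": 85},{"tx": -36.1,"ty": -27.2,"tz": 0,"yaw": 0,"claw": 85},{"tx": -36.1,"ty": -27.2,"tz": 0,"yaw": 0,"claw": 85},{"tx": 0,"ty": 0,"tz": 30,"yaw": -4,"claw": 85},{"tx": 0,"ty": 0,"tz": 20,"yaw": 0,"claw": 85},{"tx": 0,"ty": 0,"tz": 0,"yaw": 0,"claw": 85},{"tx": 0,"ty": 0,"tz": 0,"yaw": 0,"claw": 85}]'

```text
time_s: 26.72
tool_pos: [486.4, -241.3, 135.1]
tool_rot: [[-0.318, 0.948, -0.0], [0.948, 0.318, -0.0], [-0.0, -0.0, -1.0]]
wrist_force: [-0.4, -0.4, 0.8]
gripper_width: 85.0
```

```bash
python3 look.py w23
```

```text
26.725 [ 486.4 -241.3  135.1] 18.54 84.9991115593342 [23. 47.  0. 99. -0. 33. 42.] [-0.4 -0.4  0.8]
```

View pics/w23.png

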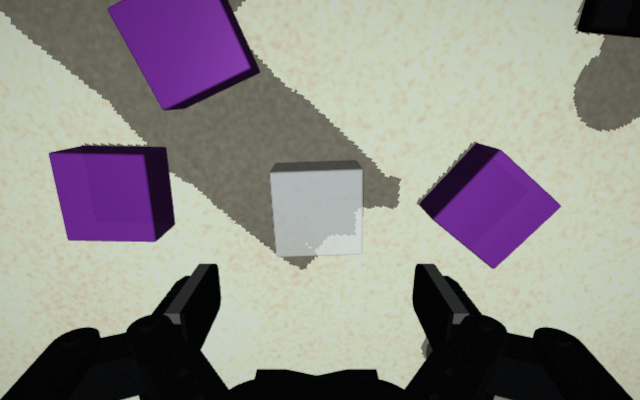

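```bash
python3 blk.py w23 36 260 375 155 265
python3 - <<'E'
from h import *
import pickle
s,c,im=pickle.load(open('w23.pkl','rb'));R=s['tool_rot'];T=s['tool_pos']
im=np.ascontiguousarray(im);b=cv2.cvtColor(im,cv2.COLOR_BGR2GRAY).astype(float)
for v in(172,200,230):print(b[v,262:280].astype(int),b[v,354:372].astype(int))
print(b[160:180,300].astype(int),b[160:180,340].astype(int))
E
```

```text
[75 76 76 76 76 76 73 69 72 77 79 80 82 84 85 88 91 93] [119 119 119 120 120 120 118 114  91  64  73  75  75  74  72  71  70  70]
[ 77  76  76  73  73  71  70  70  65  70 108 121 121 121 121 121 120 120] [120 120 121 119 119 120 119 114  91  61  72  73  73  71  68  68  69  71]
[ 71  70  71  72  72  71  71  70  69  71  71  81 106 116 119 118 120 119] [126 141 140 140 141 140 140 134 128 140 138 137 135 138 139 140 139 138]
[ 72  67  52  47  49  48  48  48  47  48  53  79 110 119 121 121 122 120
 120 120] [ 62  47  47  47  48  46  47  48  46  66  98 113 119 119 120 120 120 120
 120 121]
```

View pics/w23z.png

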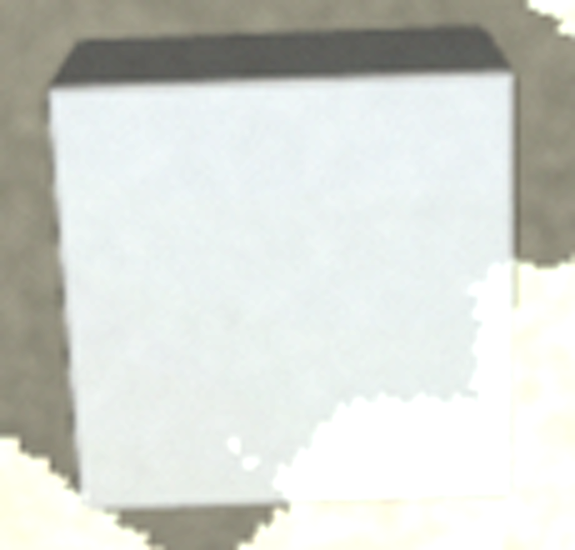

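Run:
```python
from h import *
import pickle
s,c,im=pickle.load(open('w23.pkl','rb'));R=s['tool_rot'];T=s['tool_pos']
P=np.array([(R.T@(onz(c,uv,36)-T))[:2] for uv in((270,172.8),(362.6,169.4),(363.4,254),(276.6,256.2))]);print(P.round(1),P.mean(0).round(2))
for i in range(4):
    d=P[(i+1)%4]-P[i];print(np.hypot(*d).round(1),np.degrees(np.arctan2(d[1],d[0])).round(2))
```

```text
[[ 26.7 -30.6]
 [ 29.1  32.1]
 [-33.9  35.4]
 [-35.7 -28.3]] [-3.45  2.17]
62.7 87.82
63.1 177.04
63.7 -91.64
62.5 -2.1
```

Request:
servo_tool --steps '[{"tx": -1.5,"ty": 0.2,"tz": 30,"yaw": -2.2,"claw": 85},{"tx": 0,"ty": 0,"tz": 35,"yaw": 0,"claw": 85},{"tx": 0,"ty": 0,"tz": 25,"yaw": 0,"claw": 82},{"tx": 0,"ty": 0,"tz": 0,"yaw": 0,"claw": 80},{"tx": 0,"ty": 0,"tz": 0,"yaw": 0,"claw": 80}]'

```text
time_s: 27.4
tool_pos: [487.4, -242.9, 46.1]
tool_rot: [[-0.354, 0.935, 0.001], [0.935, 0.354, -0.001], [-0.001, 0.001, -1.0]]
wrist_force: [0.9, -0.3, 0.5]
gripper_width: 80.0
```

```bash
python3 look.py w24
```

```text
27.4 [ 487.4 -242.9   46.1] 20.73 79.97646383571296 [ 23.  56.  -0. 101.   1.  22.  43.] [ 0.9 -0.3  0.5]
```

View pics/w24.png

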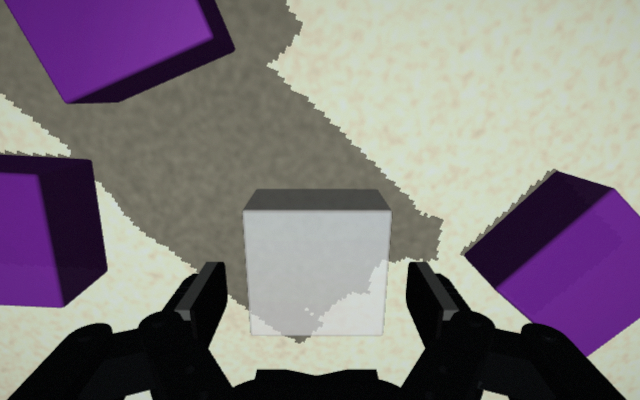

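Block square with the jaws (far edge level, centre x=317 against the pads' 316). Lower and grip.

Request:
servo_tool --steps '[{"tx": 0,"ty": 0.5,"tz": 12,"yaw": 0,"claw": 80},{"tx": 0,"ty": 0,"tz": 8,"yaw": 0,"claw": 76},{"tx": 0,"ty": 0,"tz": 0,"yaw": 0,"claw": 72},{"tx": 0,"ty": 0,"tz": 0,"yaw": 0,"claw": 66},{"tx": 0,"ty": 0,"tz": 0,"yaw": 0,"claw": 58},{"tx": 0,"ty": 0,"tz": 0,"yaw": 0,"claw": 58}]'

```text
time_s: 28.2
tool_pos: [487.5, -242.6, 25.2]
tool_rot: [[-0.354, 0.935, 0.0], [0.935, 0.354, -0.0], [-0.0, 0.0, -1.0]]
wrist_force: [-0.2, 0.7, 5.6]
gripper_width: 63.2
```

Request:
servo_tool --steps '[{"tx": 0,"ty": 0,"tz": -3,"yaw": 0,"claw": 58},{"tx": 0,"ty": 0,"tz": -30,"yaw": 0,"claw": 58},{"tx": 0,"ty": 0,"tz": -50,"yaw": 0,"claw": 58},{"tx": 0,"ty": 0,"tz": -40,"yaw": 0,"claw": 58},{"tx": 0,"ty": 0,"tz": 0,"yaw": 0,"claw": 58}]'

```text
time_s: 28.82
tool_pos: [488.3, -242.9, 150.4]
tool_rot: [[-0.354, 0.935, 0.004], [0.935, 0.354, -0.002], [-0.003, 0.003, -1.0]]
wrist_force: [0.1, 0.1, -2.9]
gripper_width: 63.4
```

```bash
python3 look.py w25
```

```text
28.825 [ 488.3 -242.9  150.4] 20.73 63.36943872040458 [23. 46. -0. 98.  0. 36. 43.] [ 0.1  0.1 -2.9]
```

View pics/w25.png

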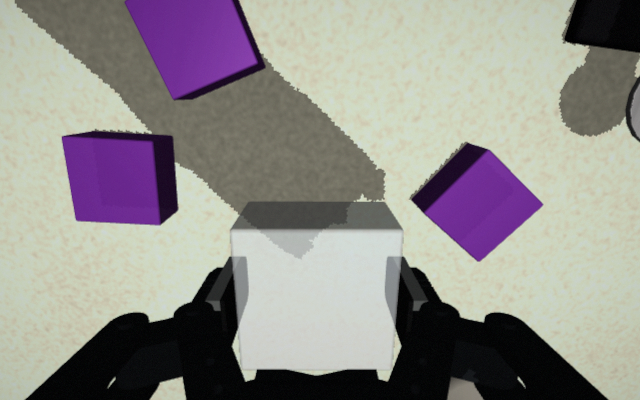

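Request:
servo_tool --steps '[{"tx": 48,"ty": 9.1,"tz": 0,"yaw": 0,"claw": 58},{"tx": 48,"ty": 9.1,"tz": 0,"yaw": 0,"claw": 58},{"tx": 48,"ty": 9.1,"tz": 0,"yaw": 0,"claw": 58},{"tx": 48,"ty": 9.1,"tz": 0,"yaw": 0,"claw": 58},{"tx": 48,"ty": 9.1,"tz": 0,"yaw": 0,"claw": 58},{"tx": 0,"ty": 0,"tz": 0,"yaw": -9.6,"claw": 58},{"tx": 0,"ty": 0,"tz": 0,"yaw": -9.7,"claw": 58},{"tx": 0,"ty": 0,"tz": 0,"yaw": -9.7,"claw": 58},{"tx": 0,"ty": 0,"tz": 0,"yaw": -9.6,"claw": 58},{"tx": 0,"ty": 0,"tz": 0,"yaw": 0,"claw": 58},{"tx": 0,"ty": 0,"tz": 0,"yaw": 0,"claw": 58}]'

```text
time_s: 30.25
tool_pos: [444.8, -1.9, 147.4]
tool_rot: [[-0.858, 0.513, -0.001], [0.513, 0.858, -0.0], [0.001, -0.001, -1.0]]
wrist_force: [-1.0, -0.1, -2.3]
gripper_width: 62.9
```

```bash
python3 look.py w26
```

```text
30.25 [444.8  -1.9 147.4] 59.11 62.90278262009458 [ -1.  41.  -6. 118.  10.  22.  45.] [-1.  -0.1 -2.3]
```

View pics/w26.png

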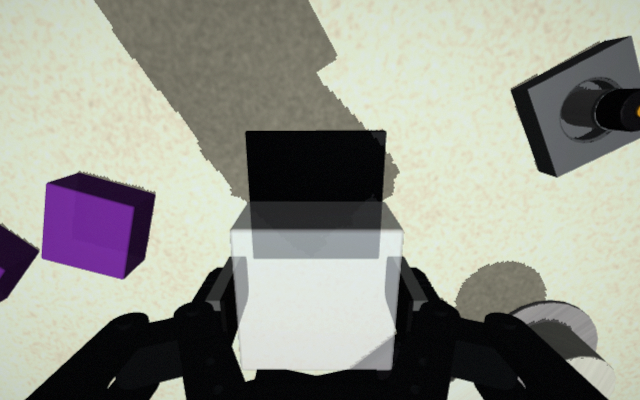

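The tile's far edge runs (246,131)–(386,131), parallel to the block's edge (231–402 at y=229), centres within 1 px. Lowering for a close check.

Request:
servo_tool --steps '[{"tx": 0,"ty": 0,"tz": 35,"yaw": 0,"claw": 58},{"tx": 0,"ty": 0,"tz": 30,"yaw": 0,"claw": 58},{"tx": 0,"ty": 0,"tz": 20,"yaw": 0,"claw": 58},{"tx": 0,"ty": 0,"tz": 0,"yaw": 0,"claw": 58},{"tx": 0,"ty": 0,"tz": 0,"yaw": 0,"claw": 58}]'

```text
time_s: 30.92
tool_pos: [445.2, -2.0, 63.5]
tool_rot: [[-0.86, 0.511, 0.001], [0.511, 0.86, -0.0], [-0.001, 0.0, -1.0]]
wrist_force: [0.0, -0.4, -2.4]
gripper_width: 62.7
```

```bash
python3 look.py w27
python3 - <<'E'
from h import *
import pickle
for n in('w26','w27'):
    s,c,im=pickle.load(open(n+'.pkl','rb'));R=s['tool_rot'];T=s['tool_pos'];im=np.ascontiguousarray(im)
    m=(im.max(2)<20).astype(np.uint8);m[235:]=0;k=m[:,200:460]
    # far edge & sides: subpixel by columns
    g=im.max(2).astype(float)
    W=lambda uv,z:(R.T@(onz(c,uv,z)-T))[:2]
    cols=range(262,370,4);top=[]
    for u in cols:
        col=g[90:210,u];d=np.diff(col);v=np.argmin(d[:115])+90.5;top.append(W((u,v+0.0),6))
    top=np.array(top);p=np.polyfit(top[:,1],top[:,0],1);print(n,'far edge x',np.polyval(p,0).round(1),'slope deg',np.degrees(np.arctan(p[0])).round(2))
    L=[];Rr=[]
    for v in range(150 if n=='w26' else 185,198 if n=='w26' else 200,4):
        r=g[v];u=np.argmin(np.diff(r[200:290]))+200.5;L.append(W((u,v),6));u=np.argmax(np.diff(r[345:440]))+345.5;Rr.append(W((u,v),6))
    print('L',np.round(L,1).tolist(),'R',np.round(Rr,1).tolist())
    zt=T[2]+10.8;zb=T[2]-25.2
    print('block top',W((231,229.5),zt).round(1),W((402.5,229.5),zt).round(1),W((392,370),zt).round(1),W((242,370),zt).round(1),'bot far',W((247,202),zb).round(1),W((386,202),zb).round(1))
E
```

```text
30.925 [445.2  -2.   63.5] 59.28 62.7406692806672 [ -3.  51.  -2. 121.  12.   8.  44.] [ 0.  -0.4 -2.4]
w26 far edge x 52.7 slope deg 3.0
L [[35.6, -55.4], [32.5, -55.6], [29.3, -55.8], [26.0, -84.8], [22.8, -55.4], [19.6, -55.6], [16.3, -55.8], [13.0, -74.6], [9.6, -55.4], [6.3, -55.6], [2.9, -55.8], [-0.5, -70.8]] R [[35.7, 53.6], [32.5, 58.5], [29.4, 60.3], [26.1, 54.2], [22.9, 64.0], [19.7, 65.8], [16.4, 54.0], [13.1, 54.2], [9.7, 63.3], [6.4, 53.8], [3.0, 63.0], [-0.4, 62.4]]
block top [ 29.8 -31.3] [29.8 30.9] [-33.6  31.5] [-33.7 -31.5] bot far [ 29.  -32.6] [29.  32.2]
w27 far edge x 51.9 slope deg 0.04
L [[28.8, -55.9], [26.5, -56.1], [24.2, -55.8], [21.9, -56.0]] R [[28.9, 53.9], [26.6, 61.4], [24.3, 53.8], [21.9, 64.1]]
block top [ 29.8 -31.3] [29.9 31. ] [-33.6  31.5] [-33.7 -31.5] bot far [ 29.  -32.6] [29.1 32.2]
```

View pics/w27.png

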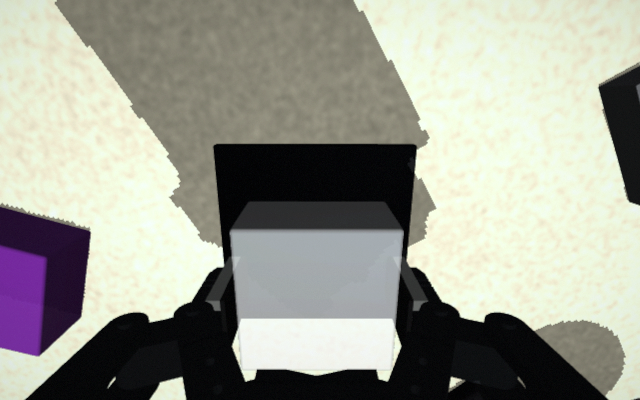

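Request:
servo_tool --steps '[{"tx": -0.3,"ty": -0.8,"tz": 15,"yaw": 0,"claw": 58},{"tx": 0,"ty": 0,"tz": 9,"yaw": 0,"claw": 58},{"tx": 0,"ty": 0,"tz": 4,"yaw": 0,"claw": 58},{"tx": 0,"ty": 0,"tz": 0,"yaw": 0,"claw": 58},{"tx": 0,"ty": 0,"tz": 0,"yaw": 0,"claw": 58}]'

```text
time_s: 31.6
tool_pos: [445.0, -2.8, 35.1]
tool_rot: [[-0.86, 0.51, 0.0], [0.51, 0.86, -0.0], [-0.0, 0.0, -1.0]]
wrist_force: [-0.4, 0.1, -2.6]
gripper_width: 63.2
```

```bash
python3 look.py w28
```

```text
31.6 [445.   -2.8  35.1] 59.33 63.233675703631654 [ -3.  55.  -1. 122.  12.   4.  44.] [-0.4  0.1 -2.6]
```

View pics/w28.png

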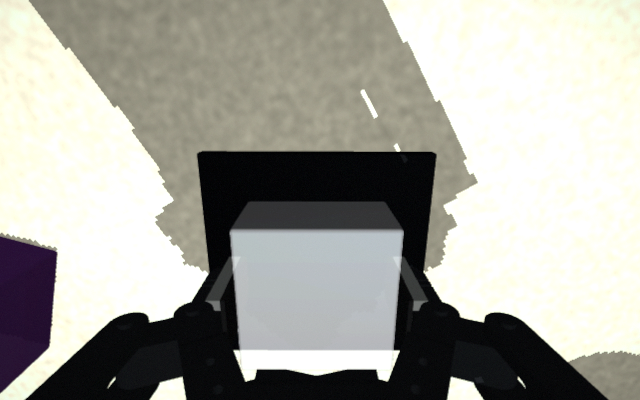

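Centred (tile far edge 198–435, block 231–403). Lower the last 4 mm.

Request:
servo_tool --steps '[{"tx": 0,"ty": 0,"tz": 2,"yaw": 0,"claw": 58},{"tx": 0,"ty": 0,"tz": 1,"yaw": 0,"claw": 58},{"tx": 0,"ty": 0,"tz": 1,"yaw": 0,"claw": 58},{"tx": 0,"ty": 0,"tz": 0,"yaw": 0,"claw": 58},{"tx": 0,"ty": 0,"tz": 0,"yaw": 0,"claw": 58}]'

```text
time_s: 32.28
tool_pos: [444.8, -2.8, 31.2]
tool_rot: [[-0.86, 0.51, 0.0], [0.51, 0.86, -0.0], [-0.0, 0.0, -1.0]]
wrist_force: [-1.4, 0.8, 12.8]
gripper_width: 62.9
```

Contact made (about 15 N). Ease off, release and rise.

Request:
servo_tool --steps '[{"tx": 0,"ty": 0,"tz": -0.5,"yaw": 0,"claw": 58},{"tx": 0,"ty": 0,"tz": 0,"yaw": 0,"claw": 64},{"tx": 0,"ty": 0,"tz": 0,"yaw": 0,"claw": 67},{"tx": 0,"ty": 0,"tz": 0,"yaw": 0,"claw": 74},{"tx": 0,"ty": 0,"tz": 0,"yaw": 0,"claw": 82},{"tx": 0,"ty": 0,"tz": 0,"yaw": 0,"claw": 82},{"tx": 0,"ty": 0,"tz": -25,"yaw": 0,"claw": 82},{"tx": 0,"ty": 0,"tz": -50,"yaw": 0,"claw": 82},{"tx": 0,"ty": 0,"tz": -50,"yaw": 0,"claw": 82},{"tx": 0,"ty": 0,"tz": 0,"yaw": 0,"claw": 82},{"tx": 0,"ty": 0,"tz": 0,"yaw": 0,"claw": 82}]'

```text
time_s: 33.65
tool_pos: [444.8, -2.8, 156.0]
tool_rot: [[-0.86, 0.51, -0.0], [0.51, 0.86, -0.0], [0.0, -0.0, -1.0]]
wrist_force: [-0.2, 0.7, 0.3]
gripper_width: 82.0
```

```bash
python3 look.py w29
```

```text
33.65 [444.8  -2.8 156. ] 59.33 81.972394824742 [ -0.  40.  -6. 118.  10.  23.  45.] [-0.2  0.7  0.3]
```

View pics/w29.png

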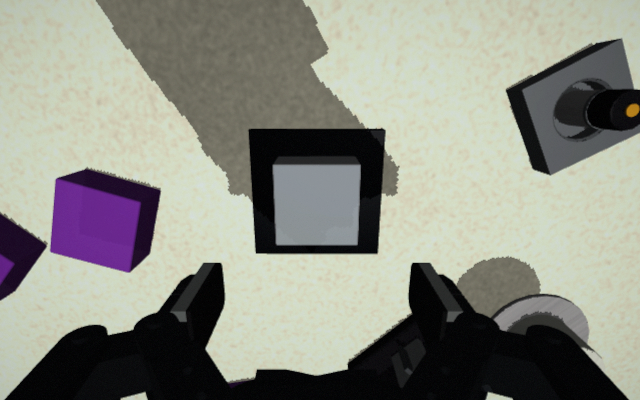

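Run:
```python
from h import *
import pickle
s,c,im=pickle.load(open('w29.pkl','rb'));R=s['tool_rot'];T=s['tool_pos'];im=np.ascontiguousarray(im)
cv2.imwrite('pics/w29z.png',cv2.convertScaleAbs(cv2.resize(im[120:262,240:395],None,fx=4,fy=4,interpolation=cv2.INTER_CUBIC),alpha=2.5))
W=lambda uv,z:(R.T@(onz(c,uv,z)-T))[:2]
m=(im.max(2)<60).astype(np.uint8)[120:262,240:395]
for P,z in((((273,165),(361,165),(359,245),(275,245)),42),(((249,129),(385,129),(379,253),(256,253)),6)):
    q=np.array([W(p,z) for p in P]);print(q.round(1).tolist(),q.mean(0).round(1))
```

```text
[[29.0, -31.4], [29.0, 31.8], [-33.7, 32.8], [-33.7, -32.2]] [-2.3  0.3]
[[51.1, -54.2], [51.2, 54.7], [-58.1, 56.1], [-58.2, -54.4]] [-3.5  0.6]
```

View pics/w29z.png

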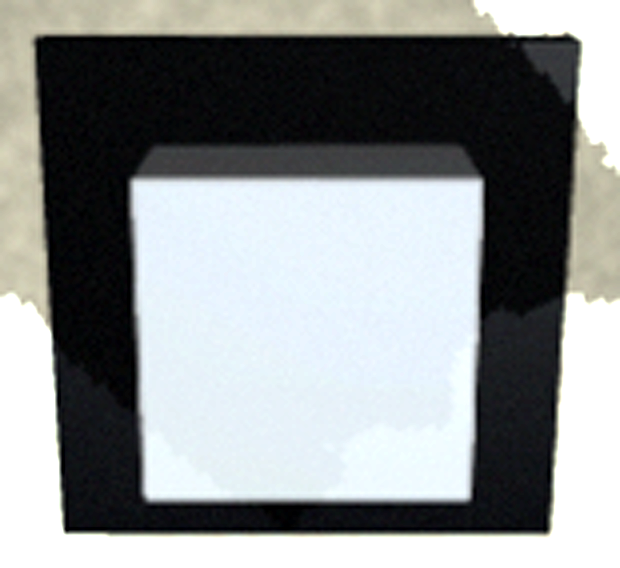

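The block is about 1 mm from the tile's centre and square with it. Last checks: the tray's level and the whole scene.

Request:
servo_tool --steps '[{"tx": 0,"ty": 0,"tz": -50,"yaw": 0,"claw": 82},{"tx": 0,"ty": 0,"tz": -40,"yaw": 0,"claw": 82},{"tx": 0,"ty": 0,"tz": 0,"yaw": 0,"claw": 82},{"tx": 0,"ty": 0,"tz": 0,"yaw": 0,"claw": 82}]'

```text
time_s: 34.2
tool_pos: [444.6, -2.7, 245.2]
tool_rot: [[-0.86, 0.51, -0.002], [0.51, 0.86, -0.0], [0.001, -0.001, -1.0]]
wrist_force: [0.5, 0.8, -0.1]
gripper_width: 82.0
```

Run:
```python
from h import *
t=np.ascontiguousarray(arm.camera('scene')[:,:,::-1]);cv2.imwrite('pics/s30r.png',t)
a=cv2.imread('pics/scene0.png')
z=lambda i:cv2.convertScaleAbs(cv2.resize(i[190:300,290:425],None,fx=2.9,fy=4,interpolation=cv2.INTER_CUBIC),alpha=1.4)
cv2.imwrite('pics/s30.png',np.hstack([z(a),z(t)]))
cv2.imwrite('pics/s30f.png',cv2.convertScaleAbs(t,alpha=1.3))
```

```text
(no output)
```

View pics/s30.png

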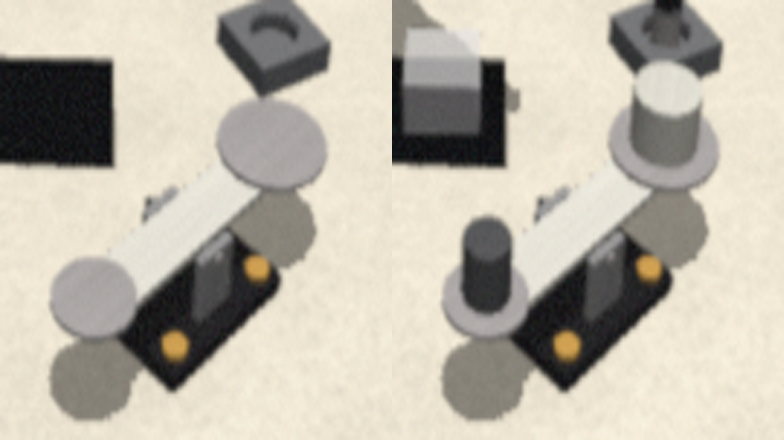

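View pics/s30f.png

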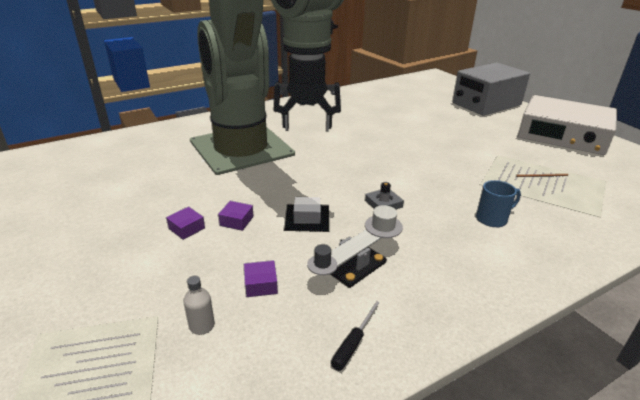

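The tray matches its empty, level pose: pan bottoms at 337 and 190 before, 336 and 189 now. All pieces stand and the bottle is untouched. Handing in.

```bash
python3 -c "
from plant import arm
print(arm.finish_job())"
```

```text
the job is handed in; nothing more can be done
None
```

I took the stack apart from the top down, set all four pieces where you asked without dropping any, and handed the job in at about 34 s of the 125 s allowed.

- **Probe:** it stands upright in the holder's pocket.
- **Steel cylinder and disc:** both stand on the middle of their pans. The cylinder measured on the centre and the disc is about 1 mm inward of its centre.
- **Tray:** it rests level. In the scene camera the pans are within about 1 pixel (in a picture enlarged 3–4 times) of where they were when empty.
- **Block:** it lies flat on the mirror tile, square with its edges and about 1 mm from the centre.
- **Bystanders:** the gel bottle and the purple look-alikes were not moved.

**Problems and disagreements:**
- The first move call was refused as invalid, so nothing moved. Rows need all five keys.
- The wrist and top cameras disagreed by 2–4 mm on absolute positions, and by up to 7 mm on the holder pocket. I centred each piece by comparing it with its target in the same wrist picture instead.
- The highest force I saw at the end of a move was about 15 N, when the block touched the tile.

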